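# Reset the stop screw of a setting stand and lock it again with its jam nut

## Task

Set the stop on the grey setting stand: swing the handle of the big hexagonal jam nut anticlockwise to loosen it, turn the square-headed stop screw above it clockwise until its foot has pressed the black gauge pad down level with the rim of the guard ring, and then swing the handle back clockwise, past its old place, until the nut is snug again but not forced. Do not force the screw round while the nut is tight, and leave the things round the stand where they are.

Things in the scene. Friction and masses are not known exactly. Their poses are not given: they have to be found in the camera images.
- stand: grey cast stand fixed to the worktop: base 120 x 100 x 12 mm, column at its +x side (x = 32 to 58 mm), arm 42 mm wide (x = -22 to 58 mm, top at z = 112 mm) over the gauge. Origin on the worktop under the common vertical axis of nut, screw and gauge; z up. On the arm a round boss 30 mm across reaches z = 134 mm
- jam_nut: the same nut and handle; origin as the stand. It starts tight; 1.2 rad anticlockwise frees it. Turning the screw moves the bite on: up to the old angle the nut is now slack, and it gets snug 0.6 to 2 rad past it, stiffening springily. Snug: held still, the handle pushes back with about 6 N (4 to 8) along its circle (slack: 1 to 2); leading it on takes 12 to 20 N. It stays when let go
- nut_center (a point): centre (half-way up) of the steel jam nut: hexagon 40 mm across flats, 16 mm high, z = 135 to 151 mm of the stand, on the axis. Its frame turns with the nut: its +x axis points along the handle. It keeps its height as it turns. Clockwise from above tightens; it can turn at least 2.5 rad either way of its start
- screw_head (a point): centre of the dark square head of the stop screw: 18 x 18 mm, 24 mm high (z = 162 to 186 mm of the stand), on the axis right above the nut, with a round neck 13 mm across and 11 mm high between. Its frame turns with the head: the flats face its x and y axes. It stays at this height as it turns
- stop_screw (a joint): turn of the stop screw, rad, growing clockwise from above; 5 mm of foot travel downward per rad. It turns stiffly with about 0.12 N m when the nut is loose and stays where it is left; while the nut is tight it is clamped
- foot_face (a point): centre of the underside of the stop's round foot (18 mm across), which goes straight down as the screw is turned clockwise; at the start it is 1 to 10 mm above the pad
- gauge_pad (a joint): how far the black spring pad (27 mm across, top 4 mm above the guard ring's rim when free) is pressed down, m: 0 = free, 0.004 = level with the rim, 0.008 = bottomed. Pressing takes 2 N at first and 10 N at level
- gauge_rim (a point): centre of the rim (top) of the steel guard ring round the pad, 40 mm across outside, 30 mm inside, in the base plate under the screw; its height differs from time to time (23 to 29 mm above the worktop). Pad level with it means the foot's underside is at this height
- clamp_washer: the washer inside the boss (not visible) that the tightened nut presses on the screw's flange; their contact force is the clamping force: 0.4 N when loose, about 55 N when snug
- bench_model: bystander, loose: layered dental model 66 x 76 x 64 mm; origin under its middle
- arch_cast: bystander, loose: pale dental arch 77 x 84 x 32 mm; origin under its middle
- pot: bystander, loose: white lidded pot, 48 mm across, 49 mm high; origin under its middle
- driver: bystander, loose: screwdriver lying on the worktop, 167 mm long, 19 mm thick; origin under its middle
- flange: the stop screw's flange inside the boss (not visible), which the washer clamps; origin as the stand
- handle_grip (a point): middle of the upright round grip at the end of the jam nut's handle: 12 mm thick, z = 151 to 180 mm of the stand, 60 mm from the axis. A flat arm 10 mm wide (z = 139 to 147 mm) joins it to the nut. Pinched or pushed round the axis in a circle it turns the nut; the grip is round, so the hand need not turn with it

How it is judged (in metres and radians):
On the way, in this order (a step that is already met when the one before it is completed fails the run):
1. the jam nut is loosened: the clamp washer no longer presses on the stop screw (contact force between clamp_washer and flange below 1.5 N), for 0.2 s.
2. with the nut loose, the gauge pad is pressed level with its rim by the stop screw (value of joint gauge_pad between 0.0025 and 0.0055 m and contact force between clamp_washer and flange below 2 N), for 0.2 s.
3. the jam nut is snug again (contact force between clamp_washer and flange above 30 N), for 0.2 s.
At the end, for the whole second after the job is handed in: the gauge pad is pressed down level with its rim (within 1.5 mm: 2.5 to 5.5 mm of travel) by the stop screw, and the jam nut is snug: it clamps with 30 to 82 N (value of joint gauge_pad between 0.0025 and 0.0055 m and contact force between clamp_washer and flange between 30 and 82 N); the robot touches nothing.
It fails at once if the nut is badly overtightened (clamping force over 120 N) (contact force between clamp_washer and flange above 120 N).
It fails at once if the screw is forced round while the nut clamps it (contact force between clamp_washer and flange above 15 N and (velocity of joint stop_screw above 0.3 rad/s or velocity of joint stop_screw below -0.3 rad/s)).
It fails at once if a thing round the stand is moved more than 25 mm (distance of any of bench_model, arch_cast, pot, driver from where it was at the start of the episode above 0.025 m).
It also fails if it takes over 72 s, if anything falls off the work surface, if the arm or the gripper's body presses on something with over 40 N, if the wrist force passes 120 N, or if a joint passes its speed limit or range.

## Robot

A 6-joint arm with a two-finger parallel gripper is mounted at the origin on a cart in front of the work surface, level with it; the furniture and walls round the work are solid. World frame = base frame: x ahead of the robot, y to its left, z up, the work surface at z = 0. Lengths are in mm, angles in rad, forces in N, time in s.
With the tool pointing down it reaches from about 375 to 825 mm from the base axis. Payload 5.5 kg.
Tool frame: the origin (TCP) lies between the finger pads; the fingertips stand 25 mm ahead of it and the grasp point (between the pads) lies 6 mm ahead of it (bot.tcp_to_tips is the distance from the TCP to the fingertips, in mm); z points along the fingers, y is the line along which they close (so a half turn about z gives the same grasp; the last joint's range is limited). The gripper opens to 85 mm and grips with 20 to 120 N. Pads are 22 mm wide; open, the fingers measure 114 mm over their backs; the gripper's body (76 mm by 85 mm) begins 54 mm behind the grasp point. The pads swing forward as they close: fully open they stand 13 mm farther back than shut.
Start: joints at [1.111, 0.314, -0.047, 1.21, 0, 1.571], TCP at [266.257, 537.682, 256.299] pointing down, gripper open.
Joint ranges: [-2.67, 2.67], [-0.69, 1.73], [-1.03, 1.25], [-2.08, 2.16], [-1.42, 1.45], [-3.14, 3.14]. Speed limits (rad/s): [2.39, 2.39, 3.01, 3.14, 3.14, 3.14].

## Interface

Orientations are given as a unit quaternion [w, x, y, z].
In Python, from bench import bot gives the robot as it stands.
- The arm moves only by the shell command python3 -m jog 'ROWS' [OPENING] [FORCE]. ROWS is JSON, a list of rows, each a list of 4 numbers: the shift along the tool's x, y, z in units of 25 mm (1.0 is 25 mm), then the turn about the tool's z in units of 6 degrees (1.0 is 6 degrees). A call has 1 to 20 rows; each row is the pose to reach, as a shift and turn from the pose commanded when the call began, along the tool's axes at that moment; what a row does not reach only later rows make up. A row lasts 1/10 s, in which the tool goes at most 50 mm and 8.59 degrees, less where a joint would pass 70% of its speed; a pose out of reach is approached as far as the arm can. A call with a gripper value outside its range is refused whole. OPENING is the finger opening in mm, from 0 to 85.4, set as the call begins (- or left out, the last holds). The fingers move at their own pace and stop on an object; FORCE is the grip in N (left out, the last holds). Time passes only in rows, so rows that repeat a pose let the fingers close. It gives the time, the measured TCP pose, the force, the opening and the grip force at its end, in the units of the state.
- bot.observe(): the state, without advancing time (a new reading comes with each control period).
- bot.capture(name): name is "side" or "top" or "wrist"; returns a dict with "frame" (384x512x3 uint8, red, green, blue), "camera_matrix" (3x3 intrinsics, pixels), "dist" ([k1, k2, p1, p2, k3] as OpenCV has them; the pictures are not rectified), "rvec" (rotation vector, rad) and "tvec" (3), from world to camera coordinates, as OpenCV has them. Camera axes: x right, y down, z forward; pixel columns grow to the right and rows downward; lengths in mm; the calibration is good to about 2 mm. A picture is of the moment at which its call begins. There is no depth.
- bot.sign_off(): hands the job in; it is judged then, once.
The state is a dict: "time": time; "joints": joint angles; "qvel": joint speeds; "effort": joint torques, N m; "tool_pos": TCP position; "ee_rot": TCP orientation; "force": force on the tool from outside, world axes, zero at the start; "moment": the same for the moment, N m; "finger_gap": finger opening in mm; "finger_force": force on a finger pad.
Only numpy, scipy, OpenCV 4.12 (cv2) and the standard library are available. Lean on these libraries where they do the work, as an engineer would, in place of code of your own. Each camera call takes 0.05 s, during which the arm holds its last target. There are 200 camera calls.

## Working session

There is one attempt and no reset: what is moved stays moved. The work goes in short steps, Python scripts to look and compute and a shell command to move; the robot and the scene stay as the last step left them, time stands still between calls to the robot, and variables do not carry over. Pictures are saved under pics/ and viewed, at most 10 in all, crops included, and the job is handed in when it is done.

```bash
mkdir -p pics; ls
python3 - <<'E'
from bench import bot
import cv2,numpy as np,pickle
d={}
for n in("side","top","wrist"):
    c=bot.capture(n);d[n]=c
    cv2.imwrite(f"pics/{n}0.png",c["frame"][:,:,::-1])
    R=cv2.Rodrigues(np.array(c["rvec"],float))[0];print(n,(-R.T@np.array(c["tvec"]).ravel()).round(),R[2].round(2),c["camera_matrix"][0][0])
pickle.dump(d,open("c0.pkl","wb"))
o=bot.observe();print(o)
im=np.zeros((768,1024,3),np.uint8)
im[:384,:512]=d["side"]["frame"];im[:384,512:]=d["top"]["frame"];im[384:,:512]=d["wrist"]["frame"]
E
```

```text
pics
side [ -93. -111.  719.] [ 0.74  0.18 -0.65] 499.84007136009586
top [391.  53. 978.] [ 0.18  0.02 -0.98] 496.28679000425615
wrist [198. 573. 373.] [ 0.27 -0.13 -0.95] 323.9947330362563
{'time': 0.15, 'joints': array([ 1.11103316e+00,  3.14085138e-01, -4.78401246e-02,  1.21018034e+00,
       -7.51939405e-06,  1.57075873e+00]), 'qvel': array([-0.00124743, -0.00250244,  0.00258453, -0.00195889, -0.00029661,
        0.00024022]), 'effort': array([-4.89531303e-04, -5.40044975e+01,  3.40060115e+01,  1.32373205e-02,
        4.10433961e-05,  1.51087914e-05]), 'tool_pos': array([266.06649014, 537.33588765, 255.62373538]), 'ee_rot': array([-1.45518008e-04,  2.27843866e-01,  9.73697460e-01, -6.38268642e-04]), 'force': array([-0.30546399,  0.39085464,  1.0153408 ]), 'moment': array([-0.01484411,  0.06503157,  0.02181258]), 'finger_force': 0.0, 'finger_gap': 85.31211575625008}
```

View pics/side0.png

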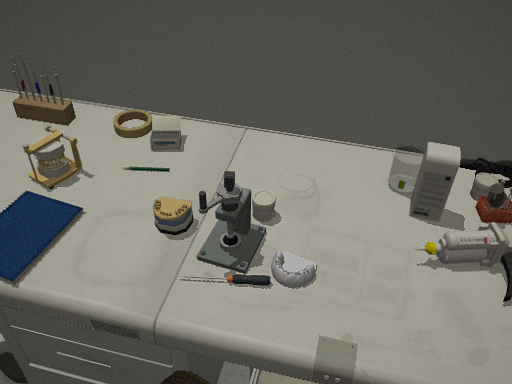

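View pics/top0.png

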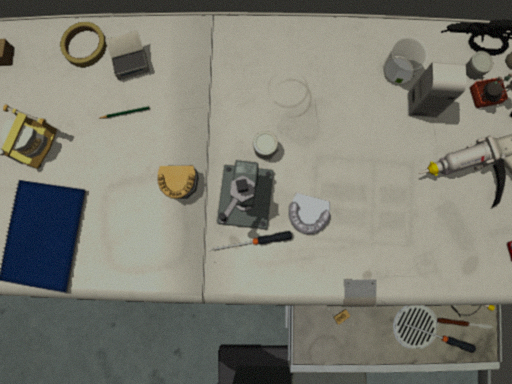

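The stand shows in the side view around (232,220) and in the top view around (245,193). The screw head is at about (230,180) side and (243,186) top, with the handle grip at about (203,200) side and (223,216) top. I'll enlarge both.

Run:
```python
import pickle,cv2,numpy as np
d=pickle.load(open("c0.pkl","rb"))
a=d["side"]["frame"][160:280,180:280];b=d["top"]["frame"][140:240,200:300]
a=cv2.resize(a[:,:],None,fx=4,fy=4,interpolation=cv2.INTER_CUBIC)
b=cv2.resize(b,None,fx=4,fy=4,interpolation=cv2.INTER_CUBIC)
im=np.zeros((480,800,3),np.uint8);im[:,:400]=a;im[:400,400:]=b
im=np.clip(im.astype(float)*1.6,0,255).astype(np.uint8)
cv2.imwrite("pics/crop1.png",im[:,:,::-1])
```

```text
(no output)
```

View pics/crop1.png

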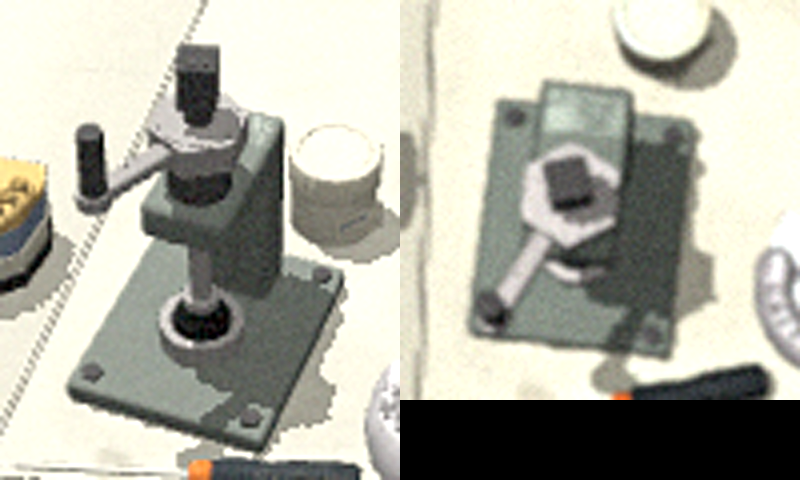

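The enlargement shows the head top at side (229,173) and top (241.5,182), the grip top at side (202.5,192.5) and top (222.5,215), and the ring centre at side (230.5,240). Next I'll triangulate these.

```bash
cat > h.py <<'E'
import cv2,numpy as np
def cam(c):
    R=cv2.Rodrigues(np.array(c["rvec"],float))[0];t=np.array(c["tvec"],float).ravel();return R,t
def ray(c,p):
    R,t=cam(c)
    u=cv2.undistortPoints(np.array([[p]],float),np.array(c["camera_matrix"],float),np.array(c["dist"],float)).ravel()
    d=R.T@np.array([u[0],u[1],1]);return -R.T@t,d/np.linalg.norm(d)
def plane(c,p,z):
    o,d=ray(c,p);return o+d*(z-o[2])/d[2]
def tri(*cp):
    A=np.zeros((3,3));b=np.zeros(3)
    for c,p in cp:
        o,d=ray(c,p);M=np.eye(3)-np.outer(d,d);A+=M;b+=M@o
    x=np.linalg.solve(A,b);return x,[round(float(np.linalg.norm(np.cross(x-ray(c,p)[0],ray(c,p)[1]))),1) for c,p in cp]
def proj(c,X):
    return cv2.projectPoints(np.array(X,float).reshape(-1,1,3),np.array(c["rvec"],float),np.array(c["tvec"],float),np.array(c["camera_matrix"],float),np.array(c["dist"],float))[0].reshape(-1,2)
E
python3 - <<'E'
import pickle,numpy as np
from h import *
d=pickle.load(open("c0.pkl","rb"));s,t=d["side"],d["top"]
print("head",tri((s,(229.3,173.3)),(t,(241.7,181.8))))
print("grip",tri((s,(202.5,192.5)),(t,(222.3,215))))
print("ring",plane(s,(230.5,240.5),26))
f=lambda x,y:(x/4+100,y/4+140)
P=[plane(t,f(x,y),12)[:2] for x,y in((499,100),(693,121),(669,355),(470,333))];print(np.round(P),np.mean(P,0))
for z in(186,):
  print([plane(t,f(x,y),z)[:2].round(1) for x,y in((546,158),(586,152),(592,180),(556,190))])
from bench import bot
from scipy.spatial.transform import Rotation as Ro
q=bot.observe()["ee_rot"];print(Ro.from_quat(np.r_[q[1:],q[0]]).as_matrix().round(2))
E
```

```text
head (array([547.04018858,  82.72457926, 180.59483619]), [1.6, 1.6])
grip (array([492.45307375, 113.1517261 , 175.66814067]), [1.4, 1.4])
ring [535.42376208  81.03259804  26.        ]
[[614. 122.]
 [605.  25.]
 [488.  35.]
 [497. 133.]] [551.17899559  78.687988  ]
[array([550.2,  89.5]), array([552.9,  73.3]), array([541.4,  70.6]), array([537. ,  85.2])]
[[-0.9   0.44 -0.  ]
 [ 0.44  0.9  -0.  ]
 [-0.   -0.   -1.  ]]
```

```bash
python3 -m jog '[[-1.6,-1.1,0,0],[-3.2,-2.2,0,0],[-4.8,-3.4,0,0],[-6.4,-4.5,0,0],[-8,-5.7,0,0],[-9.6,-6.8,0,0],[-11.2,-8,0,0],[-12.8,-9.1,0,0],[-14.3,-10.2,0,0],[-15.2,-10.8,0,0],[-15.7,-11.2,0,0],[-15.7,-11.2,0,0],[-15.7,-11.2,0,0],[-15.7,-11.2,0,0]]' 45
python3 - <<'E'
from bench import bot
import cv2,pickle
c=bot.capture("wrist");pickle.dump(c,open("w1.pkl","wb"))
cv2.imwrite("pics/w1.png",cv2.resize(c["frame"],None,fx=1.5,fy=1.5)[:,:,::-1]);o=bot.observe();print(o["tool_pos"],o["joints"])
E
```

```text
time: 1.55
tool_pos: [493.3, 113.3, 256.1]
ee_rot: [-0.0, 0.227, 0.974, 0.0]
force: [0.2, -0.6, 0.4]
finger_gap: 45.0
finger_force: 0.0
[493.2915274  113.41382723 256.22130004] [ 2.25853764e-01  1.37651308e-01 -2.70001463e-01  1.16340426e+00
  2.17424619e-04  6.84341809e-01]
```

View pics/w1.png

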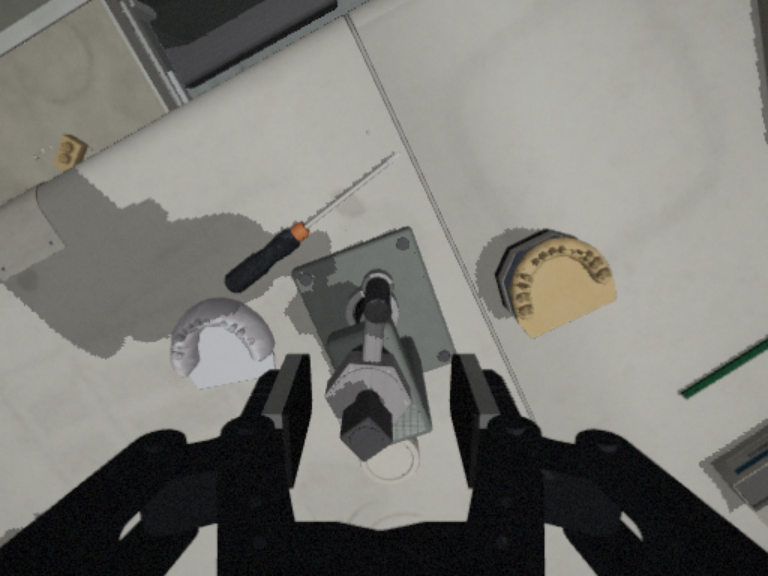

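The wrist view shows the grip top at about (376,309)/1.5, the head top face around (366,440)/1.5 and the nut hexagon around (370,393)/1.5, with the ring partly visible behind the grip.

Run:
```python
import pickle,cv2
from h import *
c=pickle.load(open("w1.pkl","rb"));d=pickle.load(open("c0.pkl","rb"))
g=(376/1.5,309/1.5);
print("grip@180",plane(c,g,180)); print(tri((c,g),(d["side"],(202.5,192.5)),(d["top"],(222.3,215))))
hx=[(328,383),(343,364),(400,374),(410,405)]
print([plane(c,(x/1.5,y/1.5),151).round(1) for x,y in hx])
f=c["frame"][190:330,190:310];f=cv2.resize(f,None,fx=4,fy=4,interpolation=cv2.INTER_CUBIC)
cv2.imwrite("pics/w1c.png",np.clip(f*2.0,0,255).astype(np.uint8)[:,:,::-1])
```

```text
grip@180 [488.84638228 114.66959117 180.        ]
(array([491.72376761, 113.33973276, 175.49011852]), [1.4, 1.1, 2.0])
[array([523.8,  69.5, 151. ]), array([517.7,  81.4, 151. ]), array([535.5, 104.9, 151. ]), array([554.1, 101.8, 151. ])]
```

View pics/w1c.png

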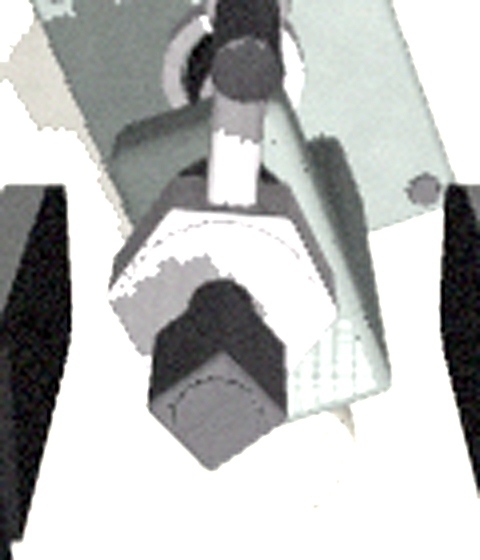

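The crop shows the head top's corners at (220,352), (289,412), (213,468) and (150,405), and the grip top centre at (246,70), all in 4x crop pixels.

Run:
```python
import pickle,cv2
from h import *
c=pickle.load(open("w1.pkl","rb"));d=pickle.load(open("c0.pkl","rb"))
F=lambda x,y:(190+x/4-.4,190+y/4-.4)
K=[(220,352),(289,412),(213,468),(150,405)]
P=np.array([plane(c,F(*k),186)[:2] for k in K]);m=P.mean(0);print(P.round(1),m)
e=np.diff(np.vstack([P,P[:1]]),axis=0);print("len",np.linalg.norm(e,axis=1).round(1),"ang",(np.degrees(np.arctan2(e[:,1],e[:,0]))%90).round(1))
print("tri head",tri((c,F(*np.mean(K,0))),(d["side"],(229.3,173.3)),(d["top"],(241.7,181.8))))
g=F(246,70);print("grip180",plane(c,g,180)[:2],tri((c,g),(d["side"],(202.5,192.5)),(d["top"],(222.3,215))))
H=[plane(c,F(*k),151)[:2].round(1) for k in [(175,210),(285,213),(340,305),(108,293)]];print(H,"hex ctr",(H[2]+H[3])/2)
```

```text
[[530.6  89.5]
 [546.1  94.7]
 [550.5  78.1]
 [534.5  74.3]] [540.4305123   84.14069292]
len [16.4 17.2 16.4 15.7] ang [18.5 14.7 13.5 14.6]
tri head (array([545.88143491,  82.41952526, 180.51545244]), [1.9, 1.8, 2.1])
grip180 [489.63886475 114.58467797] (array([492.05063762, 113.34334664, 175.43324613]), [0.9, 1.2, 1.8])
[array([518.8,  84.8]), array([528.6, 103.3]), array([551.2, 104.2]), array([528.9,  64.9])] hex ctr [540.05  84.55]
```

```bash
python3 -m jog '[[0.1,0,0.8,0.7],[0.1,0,1.6,0.7],[0.1,0,2.4,0.7],[0.1,0,2.9,0.7],[0.1,0,3.1,0.7],[0.1,0,3.1,0.7]]' 45 && python3 -m jog '[[0,0,0,0],[0,0,0,0],[0,0,0,0],[0,0,0,0],[0,0,0,0],[0,0,0,0],[0,0,0,0],[0,0,0,0]]' 5 60
python3 - <<'E'
from bench import bot
o=bot.observe();print(o["tool_pos"],o["joints"],o["force"],o["moment"])
E
```

```text
time: 2.2
tool_pos: [491.1, 114.0, 178.5]
ee_rot: [-0.0, 0.263, 0.965, -0.0]
force: [-0.2, 0.7, -0.5]
finger_gap: 45.0
finger_force: 0.0
time: 3.0
tool_pos: [491.4, 112.8, 179.8]
ee_rot: [0.0, 0.264, 0.965, -0.001]
force: [-3.2, -2.9, 4.1]
finger_gap: 10.1
finger_force: 58.6
[491.40673274 112.8137199  179.83446308] [ 0.22676005  0.18085956 -0.39869467  0.99118157 -0.00180849  0.7603186 ] [-3.19415291 -2.90799438  4.10673531] [-0.75709267  0.67521438  0.07643084]
```

```bash
python3 -m jog '[[-0.01,-0.25,0,-1],[-0.05,-0.5,0,-2],[-0.12,-0.74,0,-3],[-0.21,-0.98,0,-4],[-0.32,-1.2,0,-5],[-0.46,-1.41,0,-6],[-0.46,-1.41,0,-6]]'
```

```text
time: 3.7
tool_pos: [483.2, 76.8, 179.6]
ee_rot: [-0.0, -0.047, 0.999, -0.0]
force: [-4.0, -1.1, 7.1]
finger_gap: 9.8
finger_force: 59.4
```

```bash
python3 -m jog '[[-0.01,-0.25,0,-1],[-0.05,-0.5,0,-2],[-0.12,-0.74,0,-3],[-0.21,-0.98,0,-4],[-0.32,-1.2,0,-5],[-0.46,-1.41,0,-6],[-0.62,-1.61,0,-7],[-0.62,-1.61,0,-7],[-0.62,-1.61,0,-7],[-0.62,-1.61,0,-7]]' && python3 -m jog '[[0,0,0,0],[0,0,0,0],[0,0,0,0],[0,0,0,0]]' 45
python3 - <<'E'
from bench import bot
o=bot.observe();print(o["tool_pos"],o["joints"],o["force"],o["ee_rot"])
E
```

```text
time: 4.7
tool_pos: [502.6, 38.6, 179.6]
ee_rot: [-0.0, -0.401, 0.916, -0.0]
force: [-4.4, -1.8, 6.5]
finger_gap: 9.8
finger_force: 59.6
time: 5.1
tool_pos: [502.9, 39.0, 178.8]
ee_rot: [0.0, -0.402, 0.916, 0.0]
force: [0.7, -0.0, -0.5]
finger_gap: 45.0
finger_force: 0.0
[502.87884738  38.97659375 178.76640115] [ 7.73083411e-02  1.81973711e-01 -3.99927808e-01  9.88733329e-01
  7.24495450e-05 -7.50353658e-01] [ 0.70384988 -0.04772952 -0.5332039 ] [ 8.81721189e-05 -4.02119885e-01  9.15587019e-01  7.53223225e-06]
```

```bash
python3 -m jog '[[0,0,-1.2,0],[0,0,-2.4,0],[-0.3,0.4,-2.4,1.4],[-0.6,0.8,-2.4,2.8],[-0.9,1.2,-2.4,4.2],[-1.2,1.6,-2.4,5.6],[-1.5,2,-2.4,7],[-1.8,2.4,-2.4,8.4],[-2.1,2.8,-2.4,9.8],[-2.23,3.05,-2.4,11.2],[-2.23,3.05,-2.4,12.6],[-2.23,3.05,-2.4,14],[-2.23,3.05,-1.2,14.6],[-2.23,3.05,0,14.6],[-2.23,3.05,1.2,14.6],[-2.23,3.05,2.2,14.6],[-2.23,3.05,2.75,14.6],[-2.23,3.05,2.75,14.6],[-2.23,3.05,2.75,14.6],[-2.23,3.05,2.75,14.6]]' 85
python3 - <<'E'
from bench import bot
import cv2,pickle,numpy as np
from h import *
c=bot.capture("wrist");pickle.dump(c,open("w2.pkl","wb"))
uv=proj(c,[[542,83.5,26]])[0];print(uv,ray(c,uv))
f=c["frame"];x,y=uv.astype(int)
f=f[max(0,y-75):y+75,max(0,x-100):x+100];print(max(0,y-75),max(0,x-100),f.shape)
cv2.imwrite("pics/w2c.png",np.clip(cv2.resize(f,None,fx=4,fy=4,interpolation=cv2.INTER_CUBIC)*2.,0,255).astype(np.uint8)[:,:,::-1])
E
```

```text
time: 7.1
tool_pos: [485.2, 131.8, 111.1]
ee_rot: [0.001, 0.343, 0.939, 0.001]
force: [0.1, -0.2, -0.2]
finger_gap: 85.1
finger_force: 0.0
[251.60399758 302.33119867] (array([426.56946654, 182.23661099, 228.61784579]), array([ 0.45582679, -0.3899037 , -0.80012314]))
227 151 (150, 200, 3)
```

View pics/w2c.png

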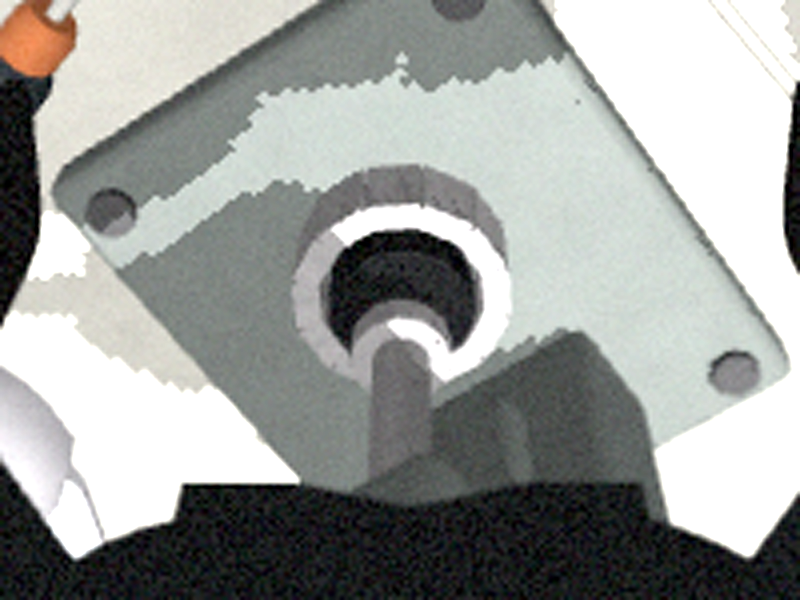

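The view shows the ring clearly, with outer x 293–512 and near edge y≈203, and inner near edge y≈228. The foot (x 351–450) has its near lower edge at y≈297, well above the rim. I'll compute the gap.

```bash
cat > gap.py <<'E'
from h import *
from scipy.optimize import brentq,least_squares
def gap(c,yo,yi,yf,u,zr=26.):
    # near-edge rows in the vertical plane through camera and axis
    o=ray(c,(u,yo))[0]
    A=plane(c,(u,yo),zr);B=plane(c,(u,yi),zr)
    e=(A-o)[:2];e/=np.linalg.norm(e);n=np.r_[-e]      # towards camera
    ax=((A[:2]-20*n)+(B[:2]-15*n))/2
    f=lambda z:np.dot(plane(c,(u,yf),z)[:2]-(ax+9*n),e)
    return brentq(f,10,70)-zr,ax,np.linalg.norm((A-B)[:2])
E
python3 - <<'E'
import pickle
from gap import *
c=pickle.load(open("w2.pkl","rb"))
g=c["frame"].astype(float).mean(2)[:,249:255].mean(1)
print([(i,int(g[i])) for i in range(270,318)])
for y in ((203,228,297),(203,228,294),(203,228,301)):
    print(gap(c,*[227+(v+.5)/4-.5 for v in y],151+402/4-.4))
print(gap(c,*[227+(v+.5)/4-.5 for v in (203,228,297)],251,zr=23),gap(c,*[227+(v+.5)/4-.5 for v in (203,228,297)],251,zr=29))
E
```

```text
[(270, 59), (271, 59), (272, 57), (273, 54), (274, 56), (275, 56), (276, 56), (277, 57), (278, 117), (279, 138), (280, 139), (281, 139), (282, 141), (283, 141), (284, 61), (285, 10), (286, 12), (287, 12), (288, 6), (289, 9), (290, 27), (291, 23), (292, 24), (293, 19), (294, 22), (295, 22), (296, 17), (297, 15), (298, 14), (299, 15), (300, 15), (301, 22), (302, 55), (303, 58), (304, 60), (305, 61), (306, 85), (307, 137), (308, 133), (309, 132), (310, 123), (311, 101), (312, 63), (313, 60), (314, 57), (315, 56), (316, 56), (317, 54)]
(11.894834786477098, array([540.81063842,  83.8207006 ]), np.float64(5.20180882230432))
(11.064333380656649, array([540.81063842,  83.8207006 ]), np.float64(5.20180882230432))
(12.993226706162687, array([540.81063842,  83.8207006 ]), np.float64(5.20180882230432))
(12.24008619194369, array([542.25235142,  82.46948621]), np.float64(5.27882664706922)) (11.549279419816074, array([539.26334123,  85.04715933]), np.float64(5.1247886560567055))
```

```bash
python3 -m jog '[[0,0,-1.8,0],[0,0,-3.6,0],[0,0,-5.4,-1.4],[-1,0,-5.4,-2.8],[-2,0,-5.4,-4.2],[-2.96,0,-5.4,-5.6],[-2.96,0,-5.4,-7],[-2.96,0,-5.4,-8.4],[-2.96,0,-5.4,-9.2],[-2.96,0,-5.4,-9.2],[-2.96,0,-4.6,-9.2],[-2.96,0,-3.8,-9.2],[-2.96,0,-3.1,-9.2],[-2.96,0,-2.76,-9.2],[-2.96,0,-2.76,-9.2],[-2.96,0,-2.76,-9.2]]' 40 && python3 -m jog '[[0,0,0,0],[0,0,0,0],[0,0,0,0],[0,0,0,0],[0,0,0,0],[0,0,0,0],[0,0,0,0]]' 12 60
python3 - <<'E'
from bench import bot
o=bot.observe();print(o["tool_pos"],o["joints"],o["force"],o["moment"])
E
```

```text
time: 8.75
tool_pos: [541.3, 83.9, 179.9]
ee_rot: [0.0, -0.131, 0.991, 0.0]
force: [1.1, -0.4, -0.5]
finger_gap: 40.2
finger_force: 0.0
time: 9.45
tool_pos: [542.0, 82.6, 180.5]
ee_rot: [0.001, -0.131, 0.991, -0.001]
force: [0.2, -4.7, 2.6]
finger_gap: 17.1
finger_force: 58.9
[541.97645312  82.58162351 180.45047353] [ 0.15289849  0.25766973 -0.29927066  1.01142753 -0.00302933 -0.1089295 ] [ 0.15415388 -4.73239349  2.60597171] [-0.89138032 -0.06978034  0.10014401]
```

```bash
python3 -m jog '[[0,-0.05,0,1],[0,-0.05,0,2],[0,-0.05,0,3],[0,-0.05,0,4],[0,-0.05,0,5],[0,-0.05,0,6],[0,-0.05,0,7],[0,-0.05,0,8],[0,-0.05,0,9],[0,-0.05,0,10],[0,-0.05,0,10]]'; python3 -m jog '[[0,0,0,1],[0,0,0,2],[0,0,0,3],[0,0,0,4],[0,0,0,5],[0,0,0,6],[0,0,0,7],[0,0,0,8],[0,0,0,9],[0,0,0,10],[0,0,0,10],[0,0,0,10]]'
python3 - <<'E'
from bench import bot
o=bot.observe();print(o["tool_pos"],o["joints"],o["force"],o["moment"])
E
```

```text
time: 10.55
tool_pos: [541.9, 81.6, 180.4]
ee_rot: [0.001, 0.383, 0.924, -0.001]
force: [-0.5, -5.6, 7.2]
finger_gap: 17.2
finger_force: 59.6
time: 11.75
tool_pos: [541.0, 81.4, 180.4]
ee_rot: [0.001, 0.793, 0.61, -0.001]
force: [-3.4, -5.6, 9.4]
finger_gap: 17.1
finger_force: 60.0
[540.9746072   81.38239299 180.39826153] [ 0.15071177  0.25740808 -0.29973804  1.01350808 -0.00249448  1.9808422 ] [-3.37035154 -5.55708498  9.38140238] [-1.17767297  1.06427741 -0.0794518 ]
```

```bash
python3 -m jog '[[0,0,0,0],[0,0,0,0],[0,0,0,0],[0,0,-1.3,0],[0,0,-2.6,0],[0.4,-0.8,-2.6,-1.4],[0.8,-1.6,-2.6,-2.8],[1.37,-2.68,-2.6,-4.2],[1.37,-2.68,-2.6,-5.6],[1.37,-2.68,-2.6,-7],[1.37,-2.68,-2.6,-8.4],[1.37,-2.68,-2.6,-9.8],[1.37,-2.68,-2.6,-10.9]]' 50; python3 -m jog '[[0,0,1.5,0],[0,0,3,0],[0,0,4.5,0],[0,0,5.37,0],[0,0,5.37,0],[0,0,5.37,0],[0,0,5.37,0]]' 85
cat > look.py <<'E'
import sys,cv2,pickle,numpy as np
from bench import bot
from h import *
n=sys.argv[1]
c=bot.capture("wrist");pickle.dump(c,open(n+".pkl","wb"))
uv=proj(c,[[541,83.5,26]])[0];x,y=uv.astype(int);f=c["frame"]
g=f.astype(float).mean(2)[:,x-2:x+4].mean(1);print(uv,[(i,int(g[i])) for i in range(y-30,y+18)])
f=f[y-75:y+75,x-100:x+100];print(y-75,x-100)
cv2.imwrite(f"pics/{n}.png",np.clip(cv2.resize(f,None,fx=4,fy=4,interpolation=cv2.INTER_CUBIC)*2.,0,255).astype(np.uint8)[:,:,::-1])
E
python3 look.py w3
```

```text
time: 13.05
tool_pos: [485.2, 133.3, 244.0]
ee_rot: [-0.0, 0.335, 0.942, 0.0]
force: [-0.2, -0.2, 0.1]
finger_gap: 49.8
finger_force: 0.0
time: 13.75
tool_pos: [486.5, 133.4, 111.4]
ee_rot: [0.001, 0.338, 0.941, 0.001]
force: [0.6, 0.3, 0.0]
finger_gap: 85.0
finger_force: 0.0
[246.64942734 301.15486257] [(271, 58), (272, 57), (273, 57), (274, 57), (275, 58), (276, 57), (277, 58), (278, 132), (279, 139), (280, 139), (281, 140), (282, 139), (283, 139), (284, 25), (285, 6), (286, 11), (287, 20), (288, 22), (289, 19), (290, 20), (291, 20), (292, 29), (293, 57), (294, 57), (295, 61), (296, 67), (297, 118), (298, 136), (299, 134), (300, 132), (301, 125), (302, 69), (303, 61), (304, 60), (305, 60), (306, 59), (307, 60), (308, 61), (309, 60), (310, 60), (311, 59), (312, 58), (313, 57), (314, 55), (315, 52), (316, 53), (317, 52), (318, 54)]
226 146
```

View pics/w3.png

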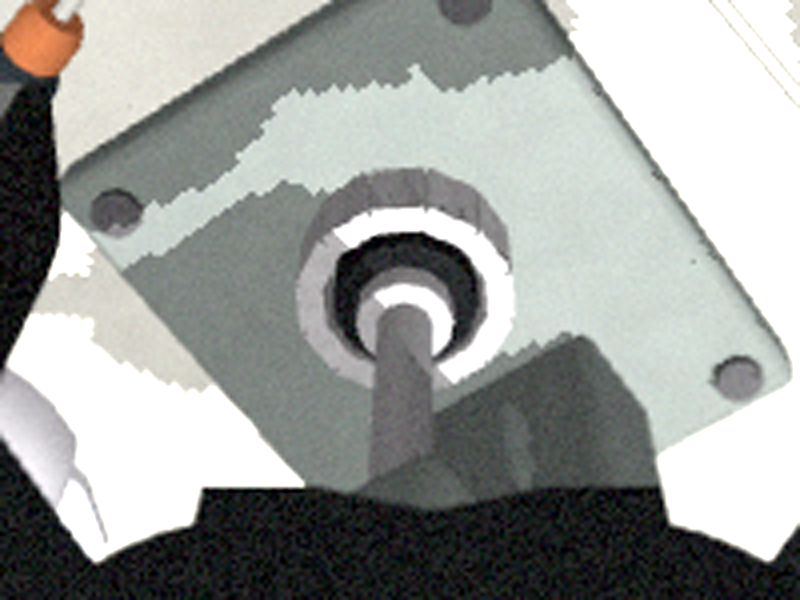

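The foot has come down, with its near lower edge now at row ≈292.3 (rim outer edge 277.6, inner 283.6).

Run:
```python
import pickle
from gap import *
print(gap(pickle.load(open("w2.pkl","rb")),277.76,283.88,301.3,251.5))
print(gap(pickle.load(open("w3.pkl","rb")),277.59,283.64,292.26,246.6))
```

```text
(12.006434664685926, array([541.22507302,  83.89861339]), np.float64(5.097246478818259))
(1.8715725291119583, array([540.64315623,  83.11234119]), np.float64(5.044060565744142))
```

```bash
python3 -m jog '[[0,0,-1.8,0],[0,0,-3.6,0],[0,0,-5.4,-1.4],[-1,-0.1,-5.4,-2.8],[-2,-0.17,-5.4,-4.1],[-2.98,-0.17,-5.4,-4.1],[-2.98,-0.17,-5.4,-4.1],[-2.98,-0.17,-4.6,-4.1],[-2.98,-0.17,-3.8,-4.1],[-2.98,-0.17,-3.1,-4.1],[-2.98,-0.17,-2.74,-4.1],[-2.98,-0.17,-2.74,-4.1],[-2.98,-0.17,-2.74,-4.1]]' 40 && python3 -m jog '[[0,0,0,0],[0,0,0,0],[0,0,0,0],[0,0,0,0],[0,0,0,0],[0,0,0,0],[0,0,0,0]]' 12 60 && python3 -m jog '[[0,0,0,0.8],[0,0,0,1.6],[0,0,0,2.4],[0,0,0,3.3],[0,0,0,3.3],[0,0,0,3.3],[0,0,0,3.3],[0,0,0,3.3]]'
python3 - <<'E'
from bench import bot
o=bot.observe();print(o["tool_pos"],o["joints"],o["force"],o["moment"])
E
```

```text
time: 15.1
tool_pos: [540.3, 82.5, 179.3]
ee_rot: [0.001, 0.13, 0.992, 0.0]
force: [0.1, 0.7, 0.6]
finger_gap: 39.8
finger_force: 0.0
time: 15.8
tool_pos: [540.7, 82.4, 179.6]
ee_rot: [0.001, 0.13, 0.991, 0.0]
force: [-0.7, 0.5, 6.7]
finger_gap: 17.2
finger_force: 60.0
time: 16.6
tool_pos: [540.8, 82.5, 179.6]
ee_rot: [0.001, 0.299, 0.954, 0.001]
force: [-0.5, 1.3, 5.7]
finger_gap: 17.0
finger_force: 59.2
[540.75616845  82.52772047 179.57877375] [ 1.51252780e-01  2.56387340e-01 -3.03064742e-01  1.00924065e+00
  3.46972419e-04  7.57790120e-01] [-0.5202695   1.28669149  5.66288619] [ 0.03855822  0.24128823 -0.09823855]
```

```bash
python3 -m jog '[[0,0,0,0],[0,0,0,0],[0,0,0,0],[0,0,-1.3,0],[0,0,-2.6,0],[1,0.1,-2.6,0.8],[2,0.2,-2.6,0.8],[2.95,0.39,-2.6,0.8],[2.95,0.39,-2.6,0.8],[2.95,0.39,-1,0.8],[2.95,0.39,0.5,0.8],[2.95,0.39,2,0.8],[2.95,0.39,2.74,0.8],[2.95,0.39,2.74,0.8],[2.95,0.39,2.74,0.8],[2.95,0.39,2.74,0.8]]' 50
python3 look.py w4
```

```text
time: 18.2
tool_pos: [486.4, 132.5, 111.2]
ee_rot: [0.001, 0.338, 0.941, 0.001]
force: [0.8, 0.2, -0.0]
finger_gap: 50.0
finger_force: 0.0
[247.92004635 300.72241401] [(270, 63), (271, 62), (272, 62), (273, 61), (274, 62), (275, 62), (276, 61), (277, 96), (278, 144), (279, 146), (280, 147), (281, 147), (282, 146), (283, 101), (284, 10), (285, 19), (286, 27), (287, 26), (288, 25), (289, 25), (290, 27), (291, 55), (292, 62), (293, 64), (294, 70), (295, 116), (296, 142), (297, 141), (298, 140), (299, 135), (300, 71), (301, 64), (302, 66), (303, 64), (304, 65), (305, 64), (306, 63), (307, 64), (308, 64), (309, 62), (310, 62), (311, 62), (312, 60), (313, 60), (314, 58), (315, 58), (316, 56), (317, 58)]
225 147
```

View pics/w4.png

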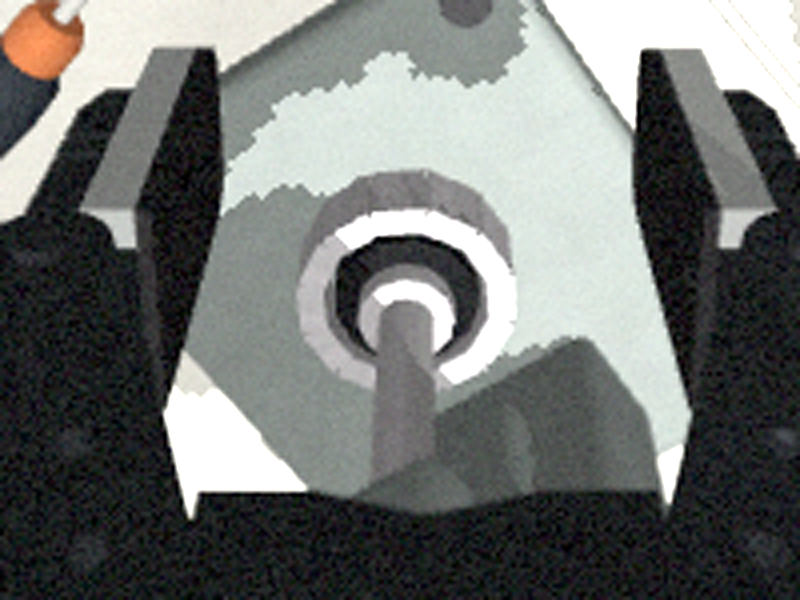

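The foot edge is now at row 290.7 (rim 277.1 and 283.2), and the pad is nearly flush with the ring.

Run:
```python
import pickle
from gap import *
c=pickle.load(open("w4.pkl","rb"))
print(gap(c,277.08,283.16,290.72,247.9))
# pad near edge (r=13.5) if level: expected row
from h import *
```

```text
(0.5945238488446591, array([540.70146597,  83.21522016]), np.float64(5.0602376908333895))
```

```bash
python3 -m jog '[[0,0,-1.8,0],[0,0,-3.6,0],[0,0,-5.4,-1.4],[-0.5,-0.5,-5.4,-2.8],[-1,-1,-5.4,-4.2],[-1.5,-1.5,-5.4,-5.6],[-2,-2,-5.4,-7],[-2.5,-2.4,-5.4,-8.4],[-2.89,-2.47,-5.4,-9.8],[-2.89,-2.47,-5.4,-11.2],[-2.89,-2.47,-5.4,-12.6],[-2.89,-2.47,-5.4,-14],[-2.89,-2.47,-5.4,-14.5],[-2.89,-2.47,-4.5,-14.5],[-2.89,-2.47,-3.6,-14.5],[-2.89,-2.47,-2.9,-14.5],[-2.89,-2.47,-2.7,-14.5],[-2.89,-2.47,-2.7,-14.5],[-2.89,-2.47,-2.7,-14.5]]' 45 && python3 -m jog '[[0,0,0,0],[0,0,0,0],[0,0,0,0],[0,0,0,0],[0,0,0,0],[0,0,0,0],[0,0,0,0]]' 5 60
```

```text
time: 20.15
tool_pos: [502.2, 38.8, 178.7]
ee_rot: [0.001, -0.402, 0.915, -0.0]
force: [-0.3, 0.8, -0.3]
finger_gap: 44.8
finger_force: 0.0
time: 20.85
tool_pos: [502.0, 38.6, 178.2]
ee_rot: [0.001, -0.402, 0.915, -0.0]
force: [-0.7, 0.8, 6.0]
finger_gap: 10.3
finger_force: 58.5
```

```bash
python3 -m jog '[[-0.01,0.25,0,1],[-0.05,0.5,0,2],[-0.12,0.74,0,3],[-0.21,0.98,0,4],[-0.32,1.2,0,5],[-0.46,1.41,0,6],[-0.62,1.61,0,7],[-0.62,1.61,0,7]]'; python3 -m jog '[[-0.01,0.25,0,1],[-0.05,0.5,0,2],[-0.12,0.74,0,3],[-0.21,0.98,0,4],[-0.32,1.2,0,5],[-0.46,1.41,0,6],[-0.46,1.41,0,6]]'
cat > tf.py <<'E'
from bench import bot
import numpy as np
o=bot.observe();r=o["tool_pos"][:2]-[541.3,83.2];R=np.linalg.norm(r);r/=R
t=np.array([-r[1],r[0]]) # anticlockwise
f=o["force"];print("ang",np.degrees(np.arctan2(r[1],r[0])),"R",R,"Fccw",f[:2]@t,"Frad",f[:2]@r,"Fz",f[2],"j6",o["joints"][5],o["moment"])
E
python3 tf.py
```

```text
time: 21.65
tool_pos: [482.7, 77.7, 178.3]
ee_rot: [0.001, -0.047, 0.999, -0.0]
force: [-1.5, -1.0, 6.5]
finger_gap: 10.1
finger_force: 59.3
time: 22.35
tool_pos: [491.5, 113.5, 178.3]
ee_rot: [0.001, 0.264, 0.964, -0.0]
force: [0.2, -3.1, 7.8]
finger_gap: 9.6
finger_force: 59.6
ang 148.6727283311906 R 58.29246504165394 Fccw 2.5879931004406793 Frad -1.8026989773395452 Fz 7.832407002034678 j6 0.7626770931730468 [-0.52352045 -0.14425435 -0.21896478]
```

```bash
python3 -m jog '[[-0.01,0.25,0,1],[-0.05,0.5,0,2],[-0.12,0.74,0,3],[-0.21,0.98,0,4],[-0.32,1.2,0,5],[-0.32,1.2,0,5],[-0.32,1.2,0,5]]'; python3 tf.py;  python3 -m jog '[[0,0.13,0,0.5],[-0.01,0.25,0,1],[-0.03,0.38,0,1.5],[-0.05,0.5,0,2],[-0.05,0.5,0,2],[-0.05,0.5,0,2]]'; python3 tf.py
```

```text
time: 23.05
tool_pos: [513.5, 134.1, 178.2]
ee_rot: [0.002, 0.504, 0.864, -0.001]
force: [1.4, -5.4, 6.3]
finger_gap: 10.1
finger_force: 59.7
ang 118.6774995230003 R 58.01269249041135 Fccw 1.409118750433256 Frad -5.4297599785756745 Fz 6.349473516341463 j6 1.3138972248378633 [-0.98226262 -0.16415708 -0.20924889]
time: 23.65
tool_pos: [524.6, 138.7, 178.2]
ee_rot: [0.002, 0.592, 0.806, -0.001]
force: [0.3, -6.2, 6.9]
finger_gap: 10.1
finger_force: 59.8
ang 106.72061954864627 R 57.95455958996474 Fccw 1.4899981494796875 Frad -6.03470306855655 Fz 6.934399772410645 j6 1.5268962387635614 [-1.28546453  0.12346264 -0.20297193]
```

```bash
python3 -m jog '[[-0.04,0.13,0,0.5],[-0.05,0.25,0,1],[-0.05,0.25,0,1],[-0.05,0.25,0,1]]'; python3 tf.py;  python3 -m jog '[[0,0.13,0,0.5],[-0.01,0.25,0,1],[-0.01,0.25,0,1],[-0.01,0.25,0,1]]'; python3 tf.py
```

```text
time: 24.05
tool_pos: [530.6, 140.0, 178.2]
ee_rot: [0.001, 0.633, 0.774, -0.0]
force: [-1.2, -3.5, 7.7]
finger_gap: 9.8
finger_force: 59.9
ang 100.66359207102906 R 57.82811529938334 Fccw 1.8704130226500462 Frad -3.232972503168358 Fz 7.726407456789502 j6 1.6298361203969 [-0.81375072  0.32723179 -0.22778649]
time: 24.45
tool_pos: [536.6, 140.8, 178.2]
ee_rot: [0.001, 0.673, 0.74, -0.0]
force: [-1.7, -5.0, 8.3]
finger_gap: 9.9
finger_force: 59.9
ang 94.61332684351221 R 57.820766912133244 Fccw 2.0681714682407355 Frad -4.892292762873029 Fz 8.264932373094428 j6 1.7334624090447308 [-0.9452695   0.47450986 -0.17333758]
```

```bash
python3 -m jog '[[0,0.13,0,0.5],[-0.01,0.25,0,1],[-0.01,0.25,0,1],[-0.01,0.25,0,1]]'; python3 tf.py
```

```text
time: 24.85
tool_pos: [542.7, 141.0, 178.3]
ee_rot: [0.001, 0.71, 0.704, -0.001]
force: [-2.4, -4.8, 10.0]
finger_gap: 9.8
finger_force: 59.9
ang 88.5889506015934 R 57.85547289691887 Fccw 2.300334609765477 Frad -4.866943576502052 Fz 10.041610238466852 j6 1.8359096683961071 [-1.00131987  0.55096749 -0.19608059]
```

```bash
python3 -m jog '[[-0.03,0.13,0,0.5],[-0.05,0.25,0,1],[-0.05,0.25,0,1],[-0.05,0.25,0,1]]'; python3 tf.py
```

```text
time: 25.25
tool_pos: [548.8, 140.5, 178.3]
ee_rot: [0.0, 0.746, 0.666, -0.0]
force: [-3.2, -2.4, 9.0]
finger_gap: 9.8
finger_force: 59.9
ang 82.505286236784 R 57.783353970625946 Fccw 2.8702889148084 Frad -2.7931832980137274 Fz 8.97688194977214 j6 1.9356175206075572 [-0.50528839  0.67680581 -0.20432252]
```

```bash
python3 -m jog '[[0,0.13,0,0.5],[-0.01,0.25,0,1],[-0.01,0.25,0,1],[-0.01,0.25,0,1]]'; python3 tf.py
```

```text
time: 25.65
tool_pos: [554.7, 139.4, 178.3]
ee_rot: [0.0, 0.78, 0.626, -0.0]
force: [-4.0, -2.9, 10.4]
finger_gap: 9.8
finger_force: 60.0
ang 76.55446724182632 R 57.82131263640468 Fccw 3.2220600151940126 Frad -3.7501528329461467 Fz 10.383623817936563 j6 2.0360285852131184 [-0.57009612  0.84750471 -0.19703019]
```

```bash
python3 -m jog '[[0,0.13,0,0.5],[-0.01,0.25,0,1],[-0.01,0.25,0,1],[-0.01,0.25,0,1]]'; python3 tf.py
```

```text
time: 26.05
tool_pos: [560.5, 137.7, 178.3]
ee_rot: [0.0, 0.812, 0.584, -0.001]
force: [-5.0, -2.9, 10.4]
finger_gap: 10.1
finger_force: 60.1
ang 70.56098845993169 R 57.83192538467922 Fccw 3.8050668230020395 Frad -4.369913230913252 Fz 10.405561352350443 j6 2.1354541136823317 [-0.65815731  0.95509481 -0.2090454 ]
```

```bash
python3 -m jog '[[-0.02,0.13,0,0.5],[-0.02,0.13,0,0.5],[-0.02,0.13,0,0.5]]'; python3 tf.py
```

```text
time: 26.35
tool_pos: [563.4, 136.6, 178.4]
ee_rot: [-0.0, 0.827, 0.563, -0.0]
force: [-5.1, -1.9, 10.7]
finger_gap: 9.7
finger_force: 60.1
ang 67.54717348304555 R 57.83274244863776 Fccw 3.9981522707599484 Frad -3.6723051604403345 Fz 10.65964941557657 j6 2.1840783241428094 [-0.31171265  1.03382948 -0.1868113 ]
```

```bash
python3 -m jog '[[0,0,0,0],[0,0,0,0],[0,0,0,0],[0,0,0,0]]' 30 && python3 tf.py && python3 -m jog '[[0,0,0,0],[0,0,0,0],[0,0,0,0],[0,0,0,0],[0,0,0,0],[0,0,0,0],[0,0,0,0]]' 5 60; python3 tf.py;  python3 -m jog '[[0,0.06,0,0.25],[0,0.13,0,0.5]]';python3 tf.py; python3 -m jog '[[0,0,0,0],[0,0,0,0],[0,0,0,0]]'; python3 tf.py
```

```text
time: 26.75
tool_pos: [564.0, 137.0, 177.0]
ee_rot: [-0.0, 0.827, 0.563, -0.0]
force: [-0.6, 0.5, -0.2]
finger_gap: 30.1
finger_force: 0.0
ang 67.15691358408803 R 58.37415430006301 Fccw 0.7868472866820452 Frad 0.2309045706659447 Fz -0.15345335877642396 j6 2.1847704614072163 [-0.04987854 -0.03618938 -0.01008415]
time: 27.45
tool_pos: [563.9, 137.0, 177.3]
ee_rot: [-0.0, 0.827, 0.562, -0.0]
force: [-3.0, 1.8, 1.6]
finger_gap: 10.3
finger_force: 58.4
ang 67.27173165425945 R 58.379602618815895 Fccw 3.510845645231323 Frad 0.5339501456213238 Fz 1.6350774537642643 j6 2.185117107954506 [ 0.15676499  0.52201157 -0.04149812]
time: 27.65
tool_pos: [566.3, 136.0, 177.3]
ee_rot: [-0.001, 0.842, 0.54, -0.001]
force: [-6.5, 0.8, 4.6]
finger_gap: 10.0
finger_force: 58.8
ang 64.62825921831792 R 58.41948566698619 Fccw 6.156704810962276 Frad -2.072745936012916 Fz 4.557717309738721 j6 2.236166316059526 [ 0.2167008   1.12245294 -0.01599552]
time: 27.95
tool_pos: [567.0, 135.7, 177.3]
ee_rot: [0.0, 0.841, 0.541, -0.0]
force: [-3.9, -0.3, 2.6]
finger_gap: 9.7
finger_force: 58.6
ang 63.90884223766568 R 58.42192658428162 Fccw 3.380767760588454 Frad -1.9500712544651189 Fz 2.6064207993886814 j6 2.2343312718257535 [ 0.02693657  0.87458799 -0.07824638]
```

```bash
python3 -m jog '[[0,0.06,0,0.25],[0,0.13,0,0.5],[0,0.19,0,0.75],[-0.01,0.25,0,1]]';python3 tf.py; python3 -m jog '[[0,0,0,0],[0,0,0,0],[0,0,0,0]]'; python3 tf.py
```

```text
time: 28.35
tool_pos: [571.9, 133.0, 177.3]
ee_rot: [-0.0, 0.869, 0.495, -0.001]
force: [-6.9, 1.2, 5.9]
finger_gap: 10.1
finger_force: 58.9
ang 58.419668547276736 R 58.46736877307878 Fccw 6.47559414658932 Frad -2.6145179013178006 Fz 5.938289496559889 j6 2.3335323838027935 [0.21458695 1.2843949  0.06759489]
time: 28.65
tool_pos: [572.5, 132.7, 177.3]
ee_rot: [0.0, 0.868, 0.496, -0.0]
force: [-4.9, -0.9, 4.0]
finger_gap: 10.4
finger_force: 58.7
ang 57.735742811265844 R 58.51329679340183 Fccw 3.6707049846457194 Frad -3.3604250691491493 Fz 4.038601582627092 j6 2.3322081078330195 [-0.24839492  1.01287256 -0.10415431]
```

```bash
python3 -m jog '[[-0.01,0.06,0,0.25],[-0.02,0.13,0,0.5],[-0.02,0.19,0,0.75],[-0.03,0.25,0,1]]';python3 tf.py; python3 -m jog '[[0,0,0,0],[0,0,0,0],[0,0,0,0]]'; python3 tf.py
```

```text
time: 29.05
tool_pos: [577.0, 129.6, 177.3]
ee_rot: [-0.001, 0.893, 0.449, -0.0]
force: [-6.2, 2.6, 6.5]
finger_gap: 9.6
finger_force: 58.9
ang 52.43127399756776 R 58.54951907784029 Fccw 6.5521942854985395 Frad -1.7181403080273394 Fz 6.506311259345711 j6 2.4295431739886237 [0.18650125 1.22950953 0.04295505]
time: 29.35
tool_pos: [577.5, 129.2, 177.4]
ee_rot: [-0.0, 0.893, 0.45, -0.0]
force: [-5.2, 0.2, 4.5]
finger_gap: 10.0
finger_force: 58.9
ang 51.77262644977285 R 58.52314263840103 Fccw 4.230590130474066 Frad -3.0923174745099726 Fz 4.458854847181604 j6 2.4284220619382144 [-0.02862589  1.16011354  0.0785116 ]
```

```bash
python3 -m jog '[[-0.01,0.06,0,0.25],[-0.02,0.13,0,0.5],[-0.02,0.19,0,0.75],[-0.03,0.25,0,1]]';python3 tf.py; python3 -m jog '[[0,0,0,0],[0,0,0,0],[0,0,0,0]]'; python3 tf.py
```

```text
time: 29.75
tool_pos: [581.5, 125.8, 177.4]
ee_rot: [-0.001, 0.915, 0.402, -0.0]
force: [-8.4, 3.0, 5.8]
finger_gap: 9.9
finger_force: 59.1
ang 46.632182502429664 R 58.54320828984401 Fccw 8.193672018572112 Frad -3.5618502163613015 Fz 5.833857871408082 j6 2.525180265930488 [0.63187514 1.49992182 0.07810201]
time: 30.05
tool_pos: [581.8, 125.5, 177.4]
ee_rot: [-0.001, 0.915, 0.403, -0.0]
force: [-6.7, 2.0, 5.3]
finger_gap: 9.9
finger_force: 59.0
ang 46.2743191235657 R 58.58298445205055 Fccw 6.222532271495695 Frad -3.1756981794146606 Fz 5.29478638932741 j6 2.5242590063580903 [0.38194475 1.38164313 0.03284641]
```

```bash
python3 -m jog '[[-0.01,0.06,0,0.25],[-0.02,0.13,0,0.5]]';python3 tf.py; python3 -m jog '[[0,0,0,0],[0,0,0,0],[0,0,0,0]]'; python3 tf.py
```

```text
time: 30.25
tool_pos: [583.5, 123.8, 177.4]
ee_rot: [-0.002, 0.926, 0.378, 0.0]
force: [-8.1, 6.0, 6.7]
finger_gap: 10.0
finger_force: 59.1
ang 43.870064104114434 R 58.586238760902965 Fccw 9.902573804753349 Frad -1.6799489722936234 Fz 6.701880885184683 j6 2.5725193662586516 [1.21256236 1.59796709 0.16572637]
time: 30.55
tool_pos: [583.9, 123.5, 177.5]
ee_rot: [-0.001, 0.925, 0.379, 0.0]
force: [-6.2, 3.2, 6.2]
finger_gap: 10.1
finger_force: 58.9
ang 43.44193192607337 R 58.62412311108892 Fccw 6.596692635616212 Frad -2.337809173595361 Fz 6.210457704378375 j6 2.5717532341978653 [0.70325093 1.28432365 0.0115646 ]
```

```bash
python3 -m jog '[[-0.01,0.06,0,0.25],[-0.02,0.13,0,0.5]]';python3 tf.py; python3 -m jog '[[0,0,0,0],[0,0,0,0],[0,0,0,0]]'; python3 tf.py
```

```text
time: 30.75
tool_pos: [585.6, 121.6, 177.5]
ee_rot: [-0.002, 0.935, 0.354, 0.0]
force: [-7.0, 7.1, 6.0]
finger_gap: 10.1
finger_force: 59.1
ang 40.886560226032685 R 58.599811620582976 Fccw 9.943407863504754 Frad -0.6531348433591092 Fz 5.995600694383612 j6 2.619903958442282 [ 1.32031029  1.42805774 -0.00353596]
time: 31.05
tool_pos: [586.2, 120.8, 177.5]
ee_rot: [-0.001, 0.935, 0.354, 0.0]
force: [-4.5, 3.9, 4.5]
finger_gap: 9.7
finger_force: 58.9
ang 39.96988854738569 R 58.58674642088393 Fccw 5.877654577958618 Frad -1.0054793100231745 Fz 4.496008225615795 j6 2.6191821608824246 [0.78332562 1.04069729 0.02426567]
```

```bash
python3 -m jog '[[-0.01,0.06,0,0.25],[-0.02,0.13,0,0.5]]';python3 tf.py; python3 -m jog '[[0,0,0,0],[0,0,0,0],[0,0,0,0],[0,0,0,0],[0,0,0,0]]'; python3 tf.py
```

```text
time: 31.25
tool_pos: [587.7, 119.0, 177.6]
ee_rot: [-0.002, 0.944, 0.33, 0.001]
force: [-6.0, 6.7, 6.3]
finger_gap: 10.2
finger_force: 59.1
ang 37.679810278856216 R 58.61289215147873 Fccw 8.982126243305613 Frad -0.658973198229728 Fz 6.28014295161042 j6 2.6670502112462735 [1.32687271 1.2600901  0.10226612]
time: 31.75
tool_pos: [587.9, 118.8, 177.6]
ee_rot: [-0.002, 0.944, 0.33, 0.001]
force: [-4.6, 5.0, 6.2]
finger_gap: 9.8
finger_force: 59.0
ang 37.37325856025451 R 58.61847476502877 Fccw 6.756614450092363 Frad -0.6448357616599989 Fz 6.180107439949385 j6 2.666320366224138 [ 1.05459465  1.17301183 -0.01671166]
```

```bash
python3 tf.py; python3 -m jog '[[0,0,0,0],[0,0,0,0],[0,0,0,0],[0,0,0,0],[0,0,0,0]]' 30; python3 tf.py; python3 -m jog '[[0,0,0,0]]'; python3 tf.py; python3 -m jog '[[0,0,0,0]]'; python3 tf.py
```

```text
ang 37.37325856025451 R 58.61847476502877 Fccw 6.756614450092363 Frad -0.6448357616599989 Fz 6.180107439949385 j6 2.666320366224138 [ 1.05459465  1.17301183 -0.01671166]
time: 32.25
tool_pos: [588.1, 117.4, 177.3]
ee_rot: [-0.001, 0.944, 0.329, 0.0]
force: [-1.1, 5.0, 0.5]
finger_gap: 30.0
finger_force: 2.3
ang 36.12528094739434 R 57.97816124618989 Fccw 4.666780551730204 Frad 2.081326529767532 Fz 0.48369378056030976 j6 2.6665627997626076 [ 1.06264051  0.26759909 -0.04176235]
time: 32.35
tool_pos: [588.1, 117.4, 177.3]
ee_rot: [-0.001, 0.944, 0.329, 0.0]
force: [-0.4, 5.1, -0.7]
finger_gap: 30.2
finger_force: 2.4
ang 36.110712851302985 R 57.96258971758538 Fccw 4.32572691671552 Frad 2.6412776514315692 Fz -0.7000159309028936 j6 2.666572473874033 [ 1.0590203   0.24224722 -0.02709035]
time: 32.45
tool_pos: [588.1, 117.4, 177.2]
ee_rot: [-0.001, 0.944, 0.329, 0.0]
force: [-1.8, 5.3, -0.5]
finger_gap: 30.0
finger_force: 2.3
ang 36.131519281408494 R 57.957746411273895 Fccw 5.292309287073736 Frad 1.6683099341682992 Fz -0.45805271677639053 j6 2.6665775796362388 [1.02976663 0.20273595 0.03040674]
```

Run:
```python
from bench import bot
import cv2,pickle,numpy as np
c=bot.capture("wrist");pickle.dump(c,open("w5.pkl","wb"))
s=bot.capture("top");pickle.dump(s,open("t5.pkl","wb"))
a=np.zeros((384,800,3),np.uint8);a[:,:512]=c["frame"];a[:288,512:]=cv2.resize(s["frame"][132:228,205:301],(288,288),interpolation=cv2.INTER_CUBIC)
cv2.imwrite("pics/w5.png",np.clip(a*1.7,0,255).astype(np.uint8)[:,:,::-1])
```

```text
(no output)
```

View pics/w5.png

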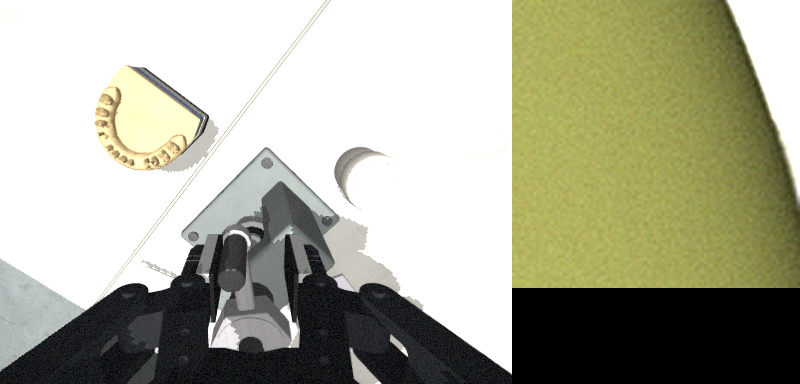

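The picture shows the grip at about (234,262), resting on the left (anticlockwise-side) finger with the jaws open 30 mm. So the nut sprang back about 9° on release and still pushes with about 5 N. I'll back the finger off and see whether the handle follows.

```bash
python3 -m jog '[[0,-0.1,0,0],[0,-0.2,0,0],[0,-0.2,0,0],[0,-0.2,0,0]]' 30; python3 tf.py;  python3 -m jog '[[0,-0.1,0,0],[0,-0.2,0,0],[0,-0.2,0,0],[0,-0.2,0,0]]' 30; python3 tf.py
```

```text
time: 32.95
tool_pos: [584.2, 120.8, 177.1]
ee_rot: [-0.0, 0.944, 0.329, -0.001]
force: [-3.7, 2.6, 1.1]
finger_gap: 29.8
finger_force: 2.0
ang 41.23411581540077 R 57.0285710377671 Fccw 4.379598290642147 Frad -1.0652295373722438 Fz 1.1163480384414912 j6 2.6739324895122807 [0.47080467 0.74098243 0.0326371 ]
time: 33.35
tool_pos: [582.0, 124.6, 177.5]
ee_rot: [0.0, 0.944, 0.329, 0.0]
force: [-0.1, 1.2, -0.4]
finger_gap: 30.1
finger_force: 0.3
ang 45.48831541870574 R 58.10169130686285 Fccw 0.9130262303754257 Frad 0.8551280736722591 Fz -0.42715603666925916 j6 2.6814885057781495 [ 0.10394477  0.13123044 -0.06669791]
```

```bash
python3 -m jog '[[0,0,0,0],[0,0,0,0],[0,0,0,0],[0,0,0,0],[0,0,0,0]]' 60
python3 - <<'E'
from bench import bot
import pickle
pickle.dump(bot.capture("wrist"),open("a1.pkl","wb"))
E
python3 -m jog '[[0,0,0,0],[0,0,0,0],[0,0,0,0],[0,0,0,0],[0,0,0,0],[0,0,0,0],[0,0,0,0],[0,0,0,0]]' 60; python3 tf.py
python3 - <<'E'
from bench import bot
import pickle,cv2,numpy as np
b=bot.capture("wrist");a=pickle.load(open("a1.pkl","rb"))
pickle.dump(b,open("a2.pkl","wb"))
d=np.abs(a["frame"].astype(int)-b["frame"]).sum(2);ys,xs=np.where(d[200:330,180:320]>60);print(len(ys),xs.min()+180 if len(xs) else 0,xs.max()+180 if len(xs) else 0)
a=np.hstack([cv2.resize(f[190:384,180:330],None,fx=2.6,fy=2.6,interpolation=cv2.INTER_CUBIC) for f in (a["frame"],b["frame"])])
print(a.shape)
cv2.imwrite("pics/a12.png",np.clip(a*1.8,0,255).astype(np.uint8)[:,:,::-1])
E
```

```text
time: 33.85
tool_pos: [581.8, 124.6, 177.3]
ee_rot: [0.0, 0.944, 0.329, -0.0]
force: [-0.1, -1.0, -0.1]
finger_gap: 60.4
finger_force: 0.0
time: 34.7
tool_pos: [581.7, 124.7, 177.3]
ee_rot: [-0.0, 0.944, 0.329, -0.0]
force: [0.1, 0.5, 0.0]
finger_gap: 59.8
finger_force: 0.0
ang 45.715017557336026 R 57.91971936792339 Fccw 0.308294572986138 Frad 0.45556660191444176 Fz 0.04848050603014525 j6 2.6815153742114397 [-0.02432322  0.01197247  0.01601099]
47 181 318
(504, 780, 3)
```

View pics/a12.png

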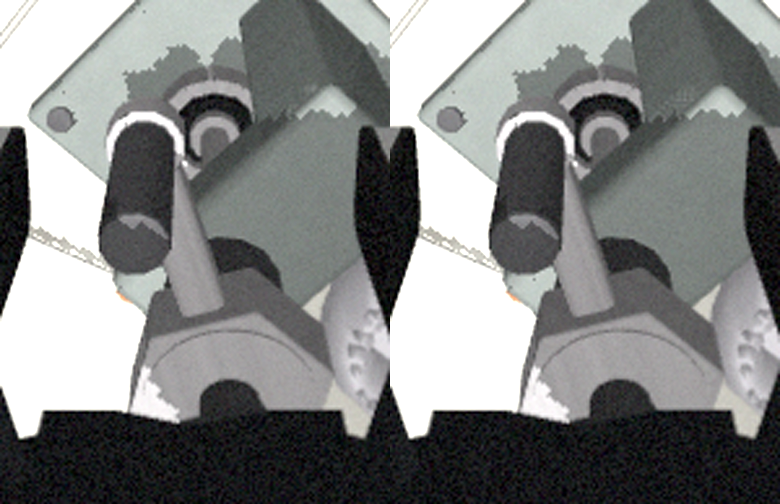

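Run:
```python
import pickle,numpy as np
from h import *
F=lambda c,p:plane(c,(180+p[0]/2.6-.4,190+p[1]/2.6-.4),180)
b=pickle.load(open("a2.pkl","rb"))
for p in((134,245),(130,247)):
    X=F(b,p);r=X[:2]-[541,83.5];print(X,np.hypot(*r),np.degrees(np.arctan2(r[1],r[0])))
# in w5: grip top
c=pickle.load(open("w5.pkl","rb"));X=plane(c,(230,277),180);r=X[:2]-[541,83.5];print("w5",X,np.hypot(*r),np.degrees(np.arctan2(r[1],r[0])))
```

```text
[575.91878277 132.64564297 180.        ] 60.28777332653962 54.605583665207455
[575.23425944 132.91824763 180.        ] 60.11778204546943 55.287900021631735
w5 [584.56029044 127.67063168 180.        ] 62.03663116851786 45.39859848776256
```

```bash
python3 -m jog '[[0,-0.18,0,-1.3],[-0.05,-0.36,0,-2.7],[-0.05,-0.36,0,-2.7],[-0.05,-0.36,0,-2.7]]' 50; python3 tf.py; python3 -m jog '[[0,0,0,0],[0,0,0,0],[0,0,0,0],[0,0,0,0],[0,0,0,0],[0,0,0,0],[0,0,0,0]]' 5 60;python3 tf.py;  python3 -m jog '[[0,0.06,0,0.25],[0,0.13,0,0.5]]';python3 tf.py; python3 -m jog '[[0,0,0,0],[0,0,0,0],[0,0,0,0]]'; python3 tf.py
```

```text
time: 35.15
tool_pos: [575.3, 130.9, 177.3]
ee_rot: [0.0, 0.889, 0.458, 0.0]
force: [-0.3, 0.4, 0.8]
finger_gap: 49.8
finger_force: 0.0
ang 54.54765516008827 R 58.57091555761108 Fccw 0.5155243248115606 Frad 0.16611570399022219 Fz 0.8279158066518949 j6 2.414769044736151 [-0.0207127   0.00096419 -0.0257004 ]
time: 35.85
tool_pos: [575.2, 130.9, 177.5]
ee_rot: [0.0, 0.888, 0.459, 0.0]
force: [-1.4, -0.5, 2.1]
finger_gap: 9.8
finger_force: 58.5
ang 54.57229708841242 R 58.550744118965824 Fccw 0.8436700622432544 Frad -1.165918079394321 Fz 2.1349857981071696 j6 2.4116299603021956 [-0.09278703  0.26787565 -0.03736876]
time: 36.05
tool_pos: [576.9, 129.8, 177.4]
ee_rot: [-0.001, 0.9, 0.435, -0.0]
force: [-5.9, 3.5, 6.0]
finger_gap: 10.0
finger_force: 59.0
ang 52.60933902862043 R 58.60611666004959 Fccw 6.81571189868468 Frad -0.799913524582206 Fz 5.985735276013088 j6 2.461485488188512 [0.56569821 1.20413851 0.14752238]
time: 36.35
tool_pos: [577.1, 129.6, 177.4]
ee_rot: [-0.001, 0.9, 0.435, -0.0]
force: [-5.2, 1.7, 5.7]
finger_gap: 9.9
finger_force: 58.8
ang 52.35960243141075 R 58.629697429352625 Fccw 5.176913630688059 Frad -1.8682563496543718 Fz 5.652010166016052 j6 2.4607513039435878 [0.43123281 0.87139475 0.05584711]
```

```bash
python3 -m jog '[[0,-0.02,0,-0.1],[0,-0.02,0,-0.1],[0,-0.02,0,-0.1]]'; python3 tf.py; python3 -m jog '[[0,-0.02,0,-0.1],[0,-0.02,0,-0.1],[0,-0.02,0,-0.1]]'; python3 tf.py;python3 -m jog '[[0,-0.02,0,-0.1],[0,-0.02,0,-0.1],[0,-0.02,0,-0.1]]'; python3 tf.py
```

```text
time: 36.65
tool_pos: [577.1, 129.6, 177.4]
ee_rot: [-0.0, 0.898, 0.44, -0.0]
force: [-4.3, 1.7, 5.0]
finger_gap: 9.7
finger_force: 58.8
ang 52.38970277847918 R 58.60846490654881 Fccw 4.424323335128746 Frad -1.24005508289954 Fz 4.958157710121916 j6 2.4502869393917757 [0.32093007 0.85617851 0.08052064]
time: 36.95
tool_pos: [576.9, 129.7, 177.4]
ee_rot: [-0.0, 0.896, 0.445, -0.0]
force: [-3.5, 1.4, 5.9]
finger_gap: 9.8
finger_force: 58.8
ang 52.54290382352701 R 58.6173011191265 Fccw 3.591990404223093 Frad -1.0425276760592868 Fz 5.922931057782833 j6 2.4403838741249797 [ 0.25306112  0.72686564 -0.03338469]
time: 37.25
tool_pos: [576.8, 129.9, 177.4]
ee_rot: [0.0, 0.893, 0.45, 0.0]
force: [-3.8, -0.0, 5.7]
finger_gap: 9.6
finger_force: 58.8
ang 52.77063632399337 R 58.621077760123306 Fccw 3.0110796059601412 Frad -2.3217886611057255 Fz 5.725356305369457 j6 2.4305158619247225 [0.09244371 0.62561618 0.0213672 ]
```

```bash
python3 -m jog '[[0,-0.04,0,0],[0,-0.04,0,0],[0,-0.04,0,0],[0,-0.04,0,0]]'; python3 tf.py; python3 -m jog '[[0,-0.04,0,0],[0,-0.04,0,0],[0,-0.04,0,0],[0,-0.04,0,0]]'; python3 tf.py
```

```text
time: 37.65
tool_pos: [575.9, 130.4, 177.4]
ee_rot: [0.0, 0.893, 0.45, 0.0]
force: [-2.5, -0.8, 5.0]
finger_gap: 10.1
finger_force: 58.9
ang 53.76670197325736 R 58.56074062841715 Fccw 1.5547254947480906 Frad -2.161681692605557 Fz 5.024424099007849 j6 2.431556578068112 [0.00687504 0.5126214  0.14585415]
time: 38.05
tool_pos: [575.4, 130.8, 177.4]
ee_rot: [0.0, 0.893, 0.45, 0.0]
force: [-0.5, -2.9, 4.7]
finger_gap: 10.0
finger_force: 58.8
ang 54.398846385327865 R 58.592368870098205 Fccw -1.258637168092287 Frad -2.612474245970156 Fz 4.665971588587709 j6 2.432827034749211 [-0.47536428  0.03942427  0.11422577]
```

Run:
```python
import pickle,numpy as np
from gap import *
c=pickle.load(open("a2.pkl","rb"))
for X in([541,83.5,26],[541.3,83.2,26]): print(proj(c,[X])[0])
u=int(round(proj(c,[[541,83.5,26]])[0][0]))
g=c["frame"].astype(float).mean(2)[:,u-2:u+3].mean(1);print(u,[(i,int(g[i])) for i in range(208,250)])
```

```text
[261.75089116 241.0916595 ]
[262.21102352 241.04408409]
262 [(208, 104), (209, 97), (210, 89), (211, 79), (212, 85), (213, 87), (214, 78), (215, 63), (216, 62), (217, 61), (218, 63), (219, 62), (220, 70), (221, 93), (222, 97), (223, 98), (224, 99), (225, 89), (226, 32), (227, 5), (228, 18), (229, 13), (230, 19), (231, 16), (232, 33), (233, 51), (234, 54), (235, 96), (236, 97), (237, 96), (238, 89), (239, 60), (240, 55), (241, 55), (242, 56), (243, 55), (244, 54), (245, 54), (246, 55), (247, 55), (248, 55), (249, 51)]
```

```bash
python3 -c "
import pickle
from gap import *
print(gap(pickle.load(open('a2.pkl','rb')),220.28,225.7,232.03,262))"
cat >> tf.py <<'E'
print("T/0.06 = %.1f N"%((f[:2]@t*R/1000+o["moment"][2])/.06))
E
python3 -m jog '[[-0.02,0.06,0,0.25],[-0.03,0.13,0,0.5],[-0.03,0.19,0,0.75],[-0.04,0.25,0,1]]'; python3 tf.py; python3 -m jog '[[0,0,0,0],[0,0,0,0],[0,0,0,0]]'; python3 tf.py; python3 -m jog '[[0,0.06,0,0.25],[0,0.13,0,0.5],[-0.01,0.19,0,0.75],[-0.01,0.25,0,1]]'; python3 tf.py; python3 -m jog '[[0,0,0,0],[0,0,0,0],[0,0,0,0]]'; python3 tf.py
```

```text
(0.8235016337261811, array([542.20104338,  82.85506686]), np.float64(5.29212667920242))
time: 38.45
tool_pos: [579.2, 127.8, 177.4]
ee_rot: [-0.001, 0.916, 0.402, 0.0]
force: [-3.6, 2.7, 6.3]
finger_gap: 9.9
finger_force: 59.0
ang 49.68440210356962 R 58.54264971175321 Fccw 4.499437567690952 Frad -0.3323150884216585 Fz 6.2677465866875695 j6 2.5296747650179716 [0.58627095 0.58925119 0.2882161 ]
T/0.06 = 9.2 N
time: 38.75
tool_pos: [579.7, 127.4, 177.5]
ee_rot: [-0.001, 0.915, 0.403, 0.001]
force: [-0.6, 3.4, 4.8]
finger_gap: 10.0
finger_force: 58.9
ang 49.03651069964592 R 58.55692811933803 Fccw 2.6627824269533207 Frad 2.216373563792292 Fz 4.753745302086035 j6 2.528421138865515 [0.5803905  0.152982   0.12202194]
T/0.06 = 4.6 N
time: 39.15
tool_pos: [583.4, 123.9, 177.6]
ee_rot: [-0.002, 0.935, 0.354, 0.0]
force: [-0.1, 4.7, 5.3]
finger_gap: 9.9
finger_force: 59.1
ang 44.00466142595939 R 58.56799790471615 Fccw 3.478066690623042 Frad 3.1853705619781474 Fz 5.338330540185006 j6 2.62544716456962 [0.8793307  0.22702202 0.24788983]
T/0.06 = 7.5 N
time: 39.45
tool_pos: [584.7, 122.6, 177.6]
ee_rot: [-0.0, 0.935, 0.354, 0.001]
force: [2.9, 2.9, 5.2]
finger_gap: 10.0
finger_force: 58.9
ang 42.232176280298056 R 58.58975458308 Fccw 0.21431701225245176 Frad 4.0800167036462955 Fz 5.181095215190609 j6 2.6246456250632977 [ 0.65165418 -0.424801    0.10979658]
T/0.06 = 2.0 N
```

```bash
python3 -m jog '[[0,0,0,0],[0,0,0,0]]'; python3 tf.py; python3 -m jog '[[0,0.06,0,0.25],[0,0.13,0,0.5],[-0.01,0.19,0,0.75],[-0.01,0.25,0,1]]'; python3 tf.py; python3 -m jog '[[0,0,0,0],[0,0,0,0]]'; python3 tf.py
```

```text
time: 39.65
tool_pos: [584.7, 122.5, 177.6]
ee_rot: [-0.0, 0.935, 0.354, 0.001]
force: [2.7, 4.1, 4.4]
finger_gap: 10.2
finger_force: 58.9
ang 42.18182702618996 R 58.52906122113152 Fccw 1.1828109864996688 Frad 4.769660860658909 Fz 4.41155830929702 j6 2.62454465140235 [ 0.79752309 -0.70890767  0.08348577]
T/0.06 = 2.5 N
time: 40.05
tool_pos: [587.4, 119.3, 177.7]
ee_rot: [-0.002, 0.952, 0.305, 0.0]
force: [-0.1, 9.0, 7.1]
finger_gap: 9.6
finger_force: 59.3
ang 38.0764033697043 R 58.580006672421426 Fccw 7.135277130618594 Frad 5.513230343354768 Fz 7.0560513574655985 j6 2.7203745339501824 [1.81129913 0.1624827  0.3523061 ]
T/0.06 = 12.8 N
time: 40.25
tool_pos: [587.9, 118.7, 177.7]
ee_rot: [-0.001, 0.952, 0.305, 0.001]
force: [2.1, 8.7, 6.8]
finger_gap: 10.1
finger_force: 59.2
ang 37.33903474976857 R 58.568542840883225 Fccw 5.643620025297257 Frad 6.99609532883475 Fz 6.773233955081135 j6 2.7196019315183584 [ 1.43499768 -0.20428146  0.23288198]
T/0.06 = 9.4 N
```

```bash
python3 -m jog '[[0.02,-0.03,0,-0.1],[0.04,-0.06,0,-0.3],[0.04,-0.06,0,-0.3],[0.04,-0.06,0,-0.3]]'; python3 tf.py; python3 -m jog '[[0.02,-0.03,0,-0.1],[0.04,-0.06,0,-0.3],[0.04,-0.06,0,-0.3],[0.04,-0.06,0,-0.3]]'; python3 tf.py
```

```text
time: 40.65
tool_pos: [587.2, 119.8, 177.6]
ee_rot: [-0.001, 0.948, 0.32, -0.0]
force: [-1.4, 5.1, 8.9]
finger_gap: 10.0
finger_force: 59.4
ang 38.61132341073633 R 58.684758771490486 Fccw 4.870731303027226 Frad 2.0808367100973535 Fz 8.876735660486053 j6 2.691191637490235 [0.94788142 0.41924116 0.19571669]
T/0.06 = 8.0 N
time: 41.05
tool_pos: [585.9, 121.2, 177.6]
ee_rot: [-0.001, 0.942, 0.335, -0.001]
force: [-5.4, 3.4, 11.2]
finger_gap: 9.9
finger_force: 59.7
ang 40.45017123117593 R 58.615045886803905 Fccw 6.121643420746111 Frad -1.9042656198864145 Fz 11.188999657043945 j6 2.6627091819506035 [0.75357025 1.01561319 0.21641591]
T/0.06 = 9.6 N
```

```bash
python3 -m jog '[[0,0,0,0],[0,0,0,0],[0,0,0,0],[0,0,0,0]]' 30; python3 tf.py; python3 -m jog '[[0,0,0,0],[0,0,0,0]]' ; python3 tf.py; python3 -m jog '[[0,0.06,0,0],[0,0.12,0,0],[0,0.12,0,0],[0,0.12,0,0]]'; python3 tf.py
```

```text
time: 41.45
tool_pos: [586.0, 120.7, 176.2]
ee_rot: [-0.0, 0.942, 0.334, -0.002]
force: [-5.7, 1.2, -0.1]
finger_gap: 29.8
finger_force: 2.1
ang 40.000765922464765 R 58.31188463090259 Fccw 4.54700901700227 Frad -3.589977661869504 Fz -0.09498252542065164 j6 2.6629599183351402 [0.26926999 1.00925228 0.02089392]
T/0.06 = 4.8 N
time: 41.65
tool_pos: [586.0, 120.7, 176.2]
ee_rot: [-0.0, 0.942, 0.334, -0.002]
force: [-5.6, 1.0, 0.6]
finger_gap: 30.0
finger_force: 2.1
ang 40.00994653913266 R 58.30309125871885 Fccw 4.330537188329388 Frad -3.653519772688429 Fz 0.5898306106588951 j6 2.6629431603725577 [0.21609021 1.05916096 0.0658837 ]
T/0.06 = 5.3 N
time: 42.05
tool_pos: [588.0, 119.1, 176.2]
ee_rot: [-0.001, 0.942, 0.334, -0.002]
force: [-5.0, 2.7, -0.3]
finger_gap: 30.3
finger_force: 2.9
ang 37.56480797435971 R 58.88894272460166 Fccw 5.206940837896004 Frad -2.269868100981585 Fz -0.26433004332032417 j6 2.6585505411847916 [0.72637165 0.90606406 0.06922213]
T/0.06 = 6.3 N
```

```bash
cat > ang.py <<'E'
from bench import bot
from h import *
import sys,pickle
c=bot.capture("wrist") if len(sys.argv)<2 else pickle.load(open(sys.argv[1],"rb"))
g=c["frame"].astype(float).mean(2);A=np.arange(20,90,2.);X=[[541+60*np.cos(np.radians(a)),83.5+60*np.sin(np.radians(a)),178] for a in A]
P=proj(c,X).round().astype(int);print([(int(a),int(g[min(383,y),min(511,x)])) for a,(x,y) in zip(A,P) if 0<=y<384 and 0<=x<512])
E
python3 ang.py a2.pkl; python3 ang.py w5.pkl; python3 ang.py; python3 -m jog '[[0,0,0,0],[0,0,0,0],[0,0,0,0],[0,0,0,0]]' 85; python3 ang.py; python3 -m jog '[[0,0,0,0],[0,0,0,0],[0,0,0,0],[0,0,0,0]]' 85;python3 ang.py; python3 tf.py
```

```text
[(20, 63), (22, 70), (24, 71), (26, 72), (28, 70), (30, 71), (32, 69), (34, 69), (36, 72), (38, 74), (40, 73), (42, 71), (44, 62), (46, 85), (48, 89), (50, 61), (52, 42), (54, 48), (56, 48), (58, 47), (60, 48), (62, 115), (64, 107), (66, 162), (68, 170), (70, 170), (72, 171), (74, 173), (76, 171), (78, 80), (80, 15), (82, 11), (84, 18), (86, 20), (88, 14)]
[(20, 23), (22, 2), (24, 71), (26, 73), (28, 75), (30, 75), (32, 72), (34, 78), (36, 75), (38, 65), (40, 42), (42, 43), (44, 45), (46, 46), (48, 45), (50, 47), (52, 11), (54, 28), (56, 16), (58, 18), (60, 21), (62, 18), (64, 16), (66, 18), (68, 21), (70, 15), (72, 18), (74, 24), (76, 14), (78, 21), (80, 20), (82, 16), (84, 36), (86, 39), (88, 36)]
[(20, 13), (22, 9), (24, 8), (26, 73), (28, 72), (30, 72), (32, 73), (34, 73), (36, 73), (38, 72), (40, 88), (42, 45), (44, 44), (46, 47), (48, 46), (50, 49), (52, 48), (54, 21), (56, 15), (58, 15), (60, 19), (62, 10), (64, 15), (66, 19), (68, 10), (70, 19), (72, 18), (74, 15), (76, 15), (78, 13), (80, 18), (82, 36), (84, 38), (86, 42), (88, 40)]
time: 42.5
tool_pos: [590.0, 118.4, 177.5]
[... 454 characters left out ...]
 2)]
time: 42.95
tool_pos: [589.6, 118.6, 177.3]
ee_rot: [0.0, 0.942, 0.334, 0.0]
force: [0.5, 0.1, 0.0]
finger_gap: 84.6
finger_force: 0.0
[(20, 67), (22, 70), (24, 67), (26, 71), (28, 67), (30, 69), (32, 69), (34, 69), (36, 71), (38, 69), (40, 81), (42, 33), (44, 39), (46, 47), (48, 49), (50, 47), (52, 41), (54, 166), (56, 168), (58, 111), (60, 153), (62, 166), (64, 167), (66, 166), (68, 168), (70, 166), (72, 167), (74, 166), (76, 166), (78, 167), (80, 167), (82, 165), (84, 166), (86, 156), (88, 29)]
ang 36.26887193571947 R 59.892483813171296 Fccw -0.47625393185651926 Frad -0.12843263875961314 Fz -0.1517602430446002 j6 2.6585134235172974 [ 0.00165301 -0.03290473  0.03057441]
T/0.06 = 0.0 N
```

```bash
python3 -m jog '[[0,0,0,0],[0,0,0,0],[0,0,0,0],[0,0,0,0],[0,0,0,0]]' 30; python3 tf.py; python3 -m jog '[[0,0.04,0,0],[-0.01,0.08,0,0]]'; python3 tf.py; python3 -m jog '[[0,0,0,0],[0,0,0,0],[0,0,0,0]]'; python3 tf.py; python3 ang.py
```

```text
time: 43.5
tool_pos: [589.0, 119.7, 177.4]
ee_rot: [-0.001, 0.942, 0.335, -0.0]
force: [-2.9, 4.3, 2.6]
finger_gap: 30.1
finger_force: 2.6
ang 37.3792870323741 R 60.052106087070186 Fccw 5.204660681871637 Frad 0.2942759686834933 Fz 2.5556212351995677 j6 2.658534713824292 [0.86355826 0.64394999 0.0023437 ]
T/0.06 = 5.2 N
time: 43.7
tool_pos: [589.4, 119.2, 177.4]
ee_rot: [-0.003, 0.942, 0.335, -0.0]
force: [-6.2, 9.6, 3.8]
finger_gap: 30.0
finger_force: 5.8
ang 36.83673222349074 R 60.07460425912768 Fccw 11.43383982993015 Frad 0.8083441215833923 Fz 3.798525970217522 j6 2.6553916437734855 [ 2.05439196  1.21647668 -0.05681948]
T/0.06 = 10.5 N
time: 44.0
tool_pos: [589.4, 119.2, 177.4]
ee_rot: [-0.003, 0.942, 0.335, -0.0]
force: [-5.7, 7.4, 4.1]
finger_gap: 30.1
finger_force: 4.9
ang 36.83385073693953 R 60.08526200124404 Fccw 9.358248058928972 Frad -0.07308522517040958 Fz 4.094476872052593 j6 2.6554315428487927 [ 1.79108321  1.11541971 -0.02362063]
T/0.06 = 9.0 N
[(20, 20), (22, 4), (24, 38), (26, 72), (28, 74), (30, 75), (32, 69), (34, 71), (36, 73), (38, 54), (40, 90), (42, 47), (44, 48), (46, 46), (48, 47), (50, 45), (52, 16), (54, 25), (56, 6), (58, 22), (60, 12), (62, 14), (64, 12), (66, 18), (68, 11), (70, 12), (72, 14), (74, 10), (76, 20), (78, 14), (80, 23), (82, 40), (84, 38), (86, 40), (88, 34)]
```

```bash
python3 -m jog '[[0,0.03,0,0],[0,0.06,0,0]]'; python3 tf.py; python3 -m jog '[[0,0,0,0],[0,0,0,0],[0,0,0,0]]'; python3 tf.py
```

```text
time: 44.25
tool_pos: [590.0, 118.7, 177.4]
ee_rot: [-0.003, 0.942, 0.335, -0.0]
force: [-3.9, 10.1, 3.1]
finger_gap: 30.2
finger_force: 4.9
ang 36.12156434558968 R 60.24063369440003 Fccw 10.406834926016431 Frad 2.8195207464303467 Fz 3.0932284483495085 j6 2.6532303194379128 [ 1.92326311  0.86027636 -0.06726843]
T/0.06 = 9.3 N
time: 44.55
tool_pos: [590.9, 118.0, 177.5]
ee_rot: [-0.002, 0.942, 0.335, 0.0]
force: [-3.8, 7.2, 2.8]
finger_gap: 30.0
finger_force: 4.2
ang 35.01779015129632 R 60.580858832851106 Fccw 8.128205431791129 Frad 1.002984461255059 Fz 2.8083824296395665 j6 2.6532768621351743 [ 1.63544181  0.71539426 -0.07197243]
T/0.06 = 7.0 N
```

```bash
python3 -m jog '[[0,0,0,0],[0,0,0,0],[0,0,0,0],[0,0,0,0],[0,0,0,0]]'; python3 tf.py; python3 -m jog '[[0,0,0,0],[0,0,0,0],[0,0,0,0],[0,0,0,0],[0,0,0,0]]'; python3 tf.py; python3 -m jog '[[0,0,0,0],[0,0,0,0],[0,0,0,0],[0,0,0,0]]' 85; python3 ang.py
```

```text
time: 45.05
tool_pos: [591.0, 117.9, 177.5]
ee_rot: [-0.002, 0.942, 0.335, 0.0]
force: [-2.8, 7.5, 2.5]
finger_gap: 30.0
finger_force: 4.1
ang 34.91802353873935 R 60.59566600637385 Fccw 7.7742488550285 Frad 1.9980158294448547 Fz 2.506899085456341 j6 2.6532978967130227 [ 1.63434407  0.6893552  -0.06002757]
T/0.06 = 6.9 N
time: 45.55
tool_pos: [591.0, 117.9, 177.5]
ee_rot: [-0.002, 0.942, 0.335, 0.0]
force: [-2.5, 7.6, 2.1]
finger_gap: 30.0
finger_force: 4.1
ang 34.95310837289742 R 60.588054319843465 Fccw 7.669618435449214 Frad 2.362179810858122 Fz 2.0696575246940654 j6 2.653316887047892 [ 1.69894389  0.75533801 -0.03272654]
T/0.06 = 7.2 N
time: 45.95
tool_pos: [591.7, 115.4, 177.2]
ee_rot: [0.0, 0.943, 0.334, -0.0]
force: [0.3, -0.0, -0.5]
finger_gap: 84.2
finger_force: 0.0
[(20, 70), (22, 67), (24, 69), (26, 71), (28, 69), (30, 70), (32, 70), (34, 69), (36, 72), (38, 69), (40, 67), (42, 75), (44, 86), (46, 91), (48, 13), (50, 44), (52, 43), (54, 49), (56, 42), (58, 40), (60, 170), (62, 168), (64, 168), (66, 169), (68, 169), (70, 167), (72, 164), (74, 166), (76, 154), (78, 23), (80, 12), (82, 14), (84, 2), (86, 15), (88, 8)]
```

```bash
python3 ang.py | cut -c 100-330; python3 -m jog '[[0.02,-0.12,0,0],[0.02,-0.24,0,0],[0.02,-0.24,0,0]]' 85; python3 -m jog '[[0,0,0,0],[0,0,0,0],[0,0,0,0],[0,0,0,0],[0,0,0,0]]' 30; python3 tf.py; python3 -m jog '[[0,0,0,0],[0,0,0,0],[0,0,0,0]]'; python3 tf.py;python3 ang.py | cut -c 100-330
```

```text
, (40, 70), (42, 73), (44, 85), (46, 87), (48, 24), (50, 44), (52, 42), (54, 44), (56, 44), (58, 45), (60, 168), (62, 168), (64, 168), (66, 167), (68, 169), (70, 169), (72, 166), (74, 167), (76, 167), (78, 78), (80, 15), (82, 15), 
time: 46.35
tool_pos: [587.9, 121.1, 177.3]
ee_rot: [-0.0, 0.942, 0.334, -0.0]
force: [-0.8, 0.1, -0.4]
finger_gap: 85.2
finger_force: 0.0
time: 46.85
tool_pos: [588.3, 122.3, 177.8]
ee_rot: [-0.001, 0.942, 0.335, 0.001]
force: [-0.2, 4.1, 1.7]
finger_gap: 30.1
finger_force: 2.1
ang 39.77354447097439 R 61.11552240497402 Fccw 3.283084440412958 Frad 2.5029075658664697 Fz 1.7383931369269923 j6 2.6624910806321647 [ 0.98099991  0.15179839 -0.04463534]
T/0.06 = 2.6 N
time: 47.15
tool_pos: [588.3, 122.2, 177.8]
ee_rot: [-0.001, 0.942, 0.335, 0.001]
force: [-1.3, 5.1, 2.4]
finger_gap: 30.1
finger_force: 2.5
ang 39.71106871086935 R 61.05574175232663 Fccw 4.7288153882394806 Frad 2.2365672158117915 Fz 2.410725634946976 j6 2.662475463449094 [ 1.24506647  0.27195163 -0.04986669]
T/0.06 = 4.0 N
(40, 56), (42, 88), (44, 38), (46, 47), (48, 46), (50, 42), (52, 43), (54, 40), (56, 13), (58, 21), (60, 15), (62, 7), (64, 17), (66, 4), (68, 14), (70, 6), (72, 14), (74, 10), (76, 15), (78, 14), (80, 9), (82, 34), (84, 37), (86,
```

```bash
python3 -m jog '[[0,0.03,0,0],[0,0.06,0,0],[0,0.06,0,0],[0,0.06,0,0],[0,0.06,0,0],[0,0.06,0,0]]'; python3 tf.py;python3 ang.py | cut -c 100-200
```

```text
time: 47.8
tool_pos: [588.6, 122.0, 177.7]
ee_rot: [-0.003, 0.942, 0.335, 0.0]
force: [-2.4, 7.3, 3.9]
finger_gap: 30.2
finger_force: 4.2
ang 39.32087814692432 R 61.158987543515025 Fccw 7.12840603382961 Frad 2.7744241656313937 Fz 3.874960739506226 j6 2.660289188292363 [ 1.72850066  0.67098933 -0.0636021 ]
T/0.06 = 6.2 N
, (40, 68), (42, 90), (44, 43), (46, 42), (48, 47), (50, 46), (52, 41), (54, 44), (56, 28), (58, 25),
```

```bash
python3 -m jog '[[0,0.03,0,0],[0,0.06,0,0],[0,0.06,0,0],[0,0.06,0,0]]'; python3 tf.py;python3 ang.py | cut -c 100-200;  python3 -m jog '[[0,0.03,0,0],[0,0.05,0,0],[0,0.05,0,0],[0,0.05,0,0]]'; python3 tf.py;python3 ang.py | cut -c 100-200
```

```text
time: 48.25
tool_pos: [589.9, 121.0, 177.8]
ee_rot: [-0.003, 0.942, 0.335, 0.001]
force: [-1.4, 8.7, 2.4]
finger_gap: 29.6
finger_force: 4.2
ang 37.87596337833887 R 61.57693498628985 Fccw 7.707757315818644 Frad 4.282586975385022 Fz 2.3884458716647368 j6 2.6581521141104525 [ 1.84900899  0.41260512 -0.09860752]
T/0.06 = 6.3 N
 (40, 84), (42, 35), (44, 45), (46, 50), (48, 44), (50, 43), (52, 38), (54, 19), (56, 27), (58, 17), 
time: 48.7
tool_pos: [590.4, 120.6, 177.8]
ee_rot: [-0.003, 0.942, 0.335, 0.001]
force: [-3.2, 10.7, 3.5]
finger_gap: 30.1
finger_force: 5.3
ang 37.340922378926976 R 61.71311719924353 Fccw 10.446822374770946 Frad 3.8850819361393234 Fz 3.4933961603778863 j6 2.656296913859334 [ 2.27045452  0.62677971 -0.08282781]
T/0.06 = 9.4 N
(40, 91), (42, 49), (44, 43), (46, 46), (48, 45), (50, 46), (52, 40), (54, 28), (56, 10), (58, 13), (
```

```bash
python3 -m jog '[[0,-0.03,0,0],[0,-0.06,0,0],[0,-0.09,0,0],[0,-0.12,0,0],[0,-0.12,0,0]]'; python3 tf.py;python3 ang.py | cut -c 100-200;  python3 -m jog '[[0,-0.02,0,0],[0,-0.04,0,0],[0,-0.06,0,0],[0,-0.08,0,0],[0,-0.08,0,0]]'; python3 tf.py;python3 ang.py | cut -c 100-200
```

```text
time: 49.25
tool_pos: [589.0, 120.7, 177.5]
ee_rot: [-0.001, 0.942, 0.334, 0.0]
force: [-0.4, 5.5, 2.0]
finger_gap: 29.8
finger_force: 2.5
ang 38.15257642797735 R 60.704535600375344 Fccw 4.531458346696618 Frad 3.0580697493086895 Fz 1.972636894139467 j6 2.66065449760458 [ 1.18116544  0.20872928 -0.03150291]
T/0.06 = 4.1 N
, (40, 80), (42, 29), (44, 40), (46, 47), (48, 47), (50, 45), (52, 46), (54, 10), (56, 22), (58, 14),
time: 49.8
tool_pos: [587.0, 121.0, 177.0]
ee_rot: [-0.0, 0.942, 0.334, -0.001]
force: [-3.2, 1.7, 2.2]
finger_gap: 30.1
finger_force: 1.6
ang 39.623544242145385 R 59.32425823278654 Fccw 3.3858542435147423 Frad -1.3635540025466357 Fz 2.234198154183388 j6 2.6634408279545787 [ 0.33970625  0.58265406 -0.01181784]
T/0.06 = 3.2 N
 (40, 55), (42, 91), (44, 42), (46, 44), (48, 48), (50, 48), (52, 43), (54, 36), (56, 10), (58, 20),
```

```bash
python3 -m jog '[[0,0.03,0,0],[0,0.07,0,0],[0,0.1,0,0],[0,0.1,0,0],[0,0.1,0,0],[0,0.1,0,0]]'; python3 tf.py;python3 ang.py | cut -c 100-200; python3 -m jog '[[0,0,0,0],[0,0,0,0],[0,0,0,0],[0,0,0,0],[0,0,0,0]]' 85; python3 ang.py | cut -c 100-220; python3 -m jog '[[0,0,0,0],[0,0,0,0],[0,0,0,0]]' 85; python3 ang.py | cut -c 100-220
```

```text
time: 50.45
tool_pos: [588.2, 120.1, 177.1]
ee_rot: [-0.001, 0.942, 0.335, -0.001]
force: [-4.4, 5.3, 2.4]
finger_gap: 30.0
finger_force: 3.2
ang 38.18215998862106 R 59.72491126294395 Fccw 6.942910822466881 Frad -0.19766336007782528 Fz 2.4101856192006172 j6 2.659786484929456 [ 0.93939055  1.03098939 -0.05755798]
T/0.06 = 6.0 N
, (40, 81), (42, 32), (44, 43), (46, 43), (48, 45), (50, 47), (52, 46), (54, 10), (56, 24), (58, 6), 
time: 51.0
tool_pos: [589.5, 119.2, 177.3]
ee_rot: [0.0, 0.943, 0.334, 0.0]
force: [-1.1, -0.2, 0.4]
finger_gap: 84.9
finger_force: 0.0
, (40, 77), (42, 83), (44, 44), (46, 45), (48, 44), (50, 48), (52, 41), (54, 32), (56, 170), (58, 113), (60, 136), (62, 1
time: 51.35
tool_pos: [589.3, 119.4, 177.3]
ee_rot: [0.0, 0.942, 0.334, -0.0]
force: [0.1, -0.6, -1.0]
finger_gap: 84.8
finger_force: 0.0
, (40, 74), (42, 85), (44, 42), (46, 44), (48, 46), (50, 43), (52, 39), (54, 138), (56, 169), (58, 111), (60, 118), (62,
```

```bash
python3 -m jog '[[0,0,-1,0],[0,0,-2,0],[0,0,-3,0],[0,0,-4,0],[0,0,-4,0],[0,0,-4,0],[0,0,-4,0]]' 85; python3 ang.py | cut -c 60-230; python3 -c "
from bench import bot
print(bot.observe()['force'],bot.sign_off())"
```

```text
time: 52.1
tool_pos: [588.7, 119.3, 276.1]
ee_rot: [-0.0, 0.942, 0.334, -0.001]
force: [0.5, 0.1, -0.1]
finger_gap: 85.3
finger_force: 0.0
, 109), (32, 100), (34, 70), (36, 34), (38, 97), (40, 134), (42, 72), (44, 66), (46, 70), (48, 67), (50, 71), (52, 67), (54, 76), (56, 98), (58, 100), (60, 101), (62, 99),
the job is handed in; nothing more can be done
[-0.54847309 -0.53806451 -0.70677017] None
```

I loosened the nut, set the screw (last two camera looks: foot 0.6–0.8 mm above the rim, inside the 1.5 mm limit) and re-tightened the nut until the handle pushed back with about 6–7 N. I then handed the job in at 52 s. The clamping force can't be seen directly: the handle sprang back from harder pushes while I was setting it, but it moved only about 1° after the last release. The verdict wasn't shown.

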